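# Pack away the printing bench

## Task

Raise the lid of the supply chest and lock its folding stay by pushing the red-gripped elbow through until it stops, so that the lid stands up by itself. Then pack away what lies at the left of the bench, like with like: stand every ink jar upright in the bay that already holds an ink jar, and put the small dry things (eraser, sharpener, binder clip, whichever are there) in the bay with the red tin. Leave the lid up and locked, the stored jar and tin standing in their bays, and do not disturb the baren or the ink roller.

Things in the scene. Friction and masses are not known exactly. Their poses are not given: they have to be found in the camera images.
- chest: Low plywood supply chest fixed to the bench: outside 182 mm front to back (x), 248 mm wide (y), rim 70 mm high; walls, floor and the middle partition 6 mm thick. Origin under its centre; its x axis points from its front to its hinged back, y to its left, z up. The partition (along x at y = 0, as high as the rim) makes a left and a right bay, each 170 mm (x) by 115 mm (y).
- left_bay (a point): Centre of the floor of the chest's left bay, 6 mm above the bench.
- right_bay (a point): Centre of the floor of the chest's right bay, 6 mm above the bench.
- lid (a joint): Angle of the chest's lid: 0 shut, grows as its front edge rises. The stay lets it go no farther than 1.50. Plywood, 10 mm thick, about 0.35 kg; its stiff hinge holds it where it is left only above about 1.25 rad, from lower down it falls.
- lid_hinge (a point): Middle of the lid's hinge line, on the chest's back rim; the hinge line runs along the chest's y.
- lid_bar (a point): Middle of the lid's bar handle: a round steel bar 10 mm thick, 100 mm long along the chest's y, carried by two arms at its ends 40 mm ahead of the lid's front edge (gap to the lid 35 mm), 224 mm from the hinge line. With the lid shut it is 76 mm above the bench, in front of the chest. A pinch across the bar lets the bar turn between the fingers.
- stay_upper (a joint): Fold angle at the elbow of the lid's two-link folding stay (links 84 mm long, beside the chest's left wall): 0 folded (lid shut), 2.76 both links in line, stop at 3.00. Raising the lid unfolds it; with the lid at 1.40 it stands about 2.17. It locks when the elbow goes through the straight position to its stop.
- stay_grip (a point): Middle of the red grip on the stay's elbow: a round peg 15 mm thick, 46 mm long, sticking out to the left (along the chest's y), its middle 43 mm outside the left wall. It turns about a pivot on the left wall (chest x -8 mm, z 41 mm, radius 84 mm). Lid up, it stands above the rim; push it to the back and down, 10 mm past the links' straight line, to lock. Little force is needed.
- stored_jar_mid (a point): Black-lidded ink jar (48 mm diameter, 50 mm tall) that already stands near the back of one bay of the chest, left or right; the point is its centre half-way up.
- red_tin_mid (a point): Round red tin, 64 mm diameter, 27 mm tall, that stands near the back of the other bay; the point is its centre half-way up.
- jar_ochre_mid (a point): Squat ink jar with a screw lid, ochre yellow lid, 48 mm diameter, 50 mm tall; the point is its centre half-way up, z up the jar. May be absent.
- jar_moss_mid (a point): Squat ink jar with a screw lid, moss green lid, 48 mm diameter, 50 mm tall; the point is its centre half-way up, z up the jar. May be absent.
- jar_black_mid (a point): Squat ink jar with a screw lid, black lid, on the bench, 48 mm diameter, 50 mm tall; the point is its centre half-way up, z up the jar. May be absent.
- eraser_mid (a point): Eraser, blue sleeve and white end, 19 (x) by 43 (y) by 13 mm; the point is its centre half-way up. May be absent.
- sharpener_mid (a point): Small metal pencil sharpener, 15 (x) by 26 (y) by 11 mm; the point is its centre half-way up. May be absent.
- clip_mid (a point): Black binder clip lying down, body 16 (x) by 32 (y) by 16 mm, its wire loops reach 26 mm out either way along x and up to 26 mm high but can be pressed through; the point is the centre of its body, 8 mm above what it lies on. May be absent.
- baren: Bystander: round dark baren, 95 mm, with a wooden grip; origin under its centre.
- brayer: Bystander: ink roller with a wooden handle, 79 by 164 by 31 mm; origin under its centre.
Not all that is in view belongs to the job. Several things look just like the part that bears jar_ochre_mid: the one meant starts nearest to the robot's base.

How it is judged:
On the way:
1. the lid is up and its stay is locked past the straight position (value of joint lid above 1.4 rad and value of joint stay_upper above 2.86 rad), for 0.3 s.
At the end, for the whole second after the job is handed in: Lid above 1.40 rad at rest, stay elbow past 2.86 (locked); each bench jar upright (within 0.2 rad) on the floor of the stored jar's bay; each eraser, sharpener or clip at rest in the red tin's bay; stored jar and tin still standing in the chest (all of step 1 and velocity of joint lid below 0.1 rad/s and x of jar_ochre_mid in the frame of chest between -0.085 and 0.085 m and y of jar_ochre_mid in the frame of chest between -0.118 and 0.118 m and z of jar_ochre_mid in the frame of chest between 0.004 and 0.045 m and ((y of stored_jar_mid in the frame of chest above 0 m and y of jar_ochre_mid in the frame of chest above 0.003 m) or (y of stored_jar_mid in the frame of chest below 0 m and y of jar_ochre_mid in the frame of chest below -0.003 m)) and linear speed of each of jar_ochre, jar_moss, jar_black, eraser, sharpener, clip below 0.03 m/s and angle between each of jar_ochre_mid, jar_moss_mid, jar_black_mid, stored_jar_mid, red_tin_mid's own z axis and vertical below 0.2 rad and x of jar_moss_mid in the frame of chest between -0.085 and 0.085 m and y of jar_moss_mid in the frame of chest between -0.118 and 0.118 m and z of jar_moss_mid in the frame of chest between 0.004 and 0.045 m and ((y of stored_jar_mid in the frame of chest above 0 m and y of jar_moss_mid in the frame of chest above 0.003 m) or (y of stored_jar_mid in the frame of chest below 0 m and y of jar_moss_mid in the frame of chest below -0.003 m)) and x of jar_black_mid in the frame of chest between -0.085 and 0.085 m and y of jar_black_mid in the frame of chest between -0.118 and 0.118 m and z of jar_black_mid in the frame of chest between 0.004 and 0.045 m and ((y of stored_jar_mid in the frame of chest above 0 m and y of jar_black_mid in the frame of chest above 0.003 m) or (y of stored_jar_mid in the frame of chest below 0 m and y of jar_black_mid in the frame of chest below -0.003 m)) and x of eraser_mid in the frame of chest between -0.085 and 0.085 m and y of eraser_mid in the frame of chest between -0.118 and 0.118 m and z of eraser_mid in the frame of chest between 0.004 and 0.055 m and ((y of red_tin_mid in the frame of chest above 0 m and y of eraser_mid in the frame of chest above 0.003 m) or (y of red_tin_mid in the frame of chest below 0 m and y of eraser_mid in the frame of chest below -0.003 m)) and x of sharpener_mid in the frame of chest between -0.085 and 0.085 m and y of sharpener_mid in the frame of chest between -0.118 and 0.118 m and z of sharpener_mid in the frame of chest between 0.004 and 0.055 m and ((y of red_tin_mid in the frame of chest above 0 m and y of sharpener_mid in the frame of chest above 0.003 m) or (y of red_tin_mid in the frame of chest below 0 m and y of sharpener_mid in the frame of chest below -0.003 m)) and x of clip_mid in the frame of chest between -0.085 and 0.085 m and y of clip_mid in the frame of chest between -0.118 and 0.118 m and z of clip_mid in the frame of chest between 0.004 and 0.055 m and ((y of red_tin_mid in the frame of chest above 0 m and y of clip_mid in the frame of chest above 0.003 m) or (y of red_tin_mid in the frame of chest below 0 m and y of clip_mid in the frame of chest below -0.003 m)) and x of stored_jar_mid in the frame of chest between -0.085 and 0.085 m and y of stored_jar_mid in the frame of chest between -0.118 and 0.118 m and z of each of stored_jar_mid, red_tin_mid in the frame of chest below 0.045 m and x of red_tin_mid in the frame of chest between -0.085 and 0.085 m and y of red_tin_mid in the frame of chest between -0.118 and 0.118 m); the robot touches nothing.
It fails at once if a bystander (baren, ink roller) is shifted by more than 4 cm (distance of any of baren, brayer from where it was at the start of the episode above 0.04 m).
Of jar_ochre, jar_moss, jar_black only 1 to 2 are there at a start; the rules pass over those that are not, and their reading is None.
Of eraser, sharpener, clip only 2 to 3 are there at a start; the rules pass over those that are not, and their reading is None.
At some moment in a run one of jar_ochre, jar_moss, jar_black, eraser, sharpener, clip may be knocked a few centimetres aside while the robot is not near it.
It also fails if it takes over 210 s, if anything falls off the work surface, if the arm or the gripper's body presses on something with over 40 N, if the wrist force passes 120 N, or if a joint passes its speed limit or range.

## Robot

A 7-joint arm with a two-finger parallel gripper is mounted at the origin on the work surface; the furniture and walls round the work are solid. World frame = base frame: x ahead of the robot, y to its left, z up, the work surface at z = 0. Lengths are in m, angles in rad, forces in N, time in s.
With the tool pointing down it reaches from about 0.425 to 0.95 m from the base axis. Payload 4.7 kg.
Tool frame: the origin (TCP) lies at the very end of the fingers, on their centre line; the grasp point (between the pads) lies env.tcp_to_grasp behind it (env.tcp_to_grasp is the distance from the TCP to the grasp point, in m); z points along the fingers, y is the direction in which the jaws open and shut (so a half turn about z gives the same grasp; the last joint's range is limited). The gripper opens to 85 mm and grips with 20 to 120 N. Pads are 22 mm wide; open, the fingers measure 114 mm over their backs; the gripper's body (76 mm by 85 mm) begins 54 mm behind the grasp point. The pads swing forward as they close: fully open they stand 13 mm farther back than shut.
Start: joints at [1.215, 0.469, -0.049, 1.532, 0.024, 1.141, -0.082], TCP at [0.217, -0.639, 0.192] pointing down, gripper open.
Joint ranges: [-2.59, 2.59], [-0.33, 1.99], [-1.39, 1.29], [0.1, 2.45], [-1.04, 4.18], [0.21, 1.99], [-2.66, 2.66]. Speed limits (rad/s): [2.57, 2.57, 3.14, 3.14, 3.14, 3.14, 3.14].

## Interface

Orientations are given as [roll, pitch, yaw] about the fixed x, y, z axes, in that order (R = Rz(yaw) Ry(pitch) Rx(roll)).
In Python, from plant import env, eyes, job gives the robot as it stands.
- The arm moves only by the shell command python3 -m creep 'ROWS'. ROWS is text: rows parted by semicolons, each of 7 numbers parted by spaces: the turn, a rotation vector about the world's x, y, z in units of 0.15 rad (1.0 is 0.15 rad), then the shift along the world's x, y, z in units of 0.05 m (1.0 is 0.05 m), then the opening, from 0 (shut) to 1 (fully open). In form: ax ay az x y z grip; .... A call has 1 to 5 rows; each row shifts and turns the pose as measured when the row begins; what a row does not reach is not made up. A row lasts 1/10 s, in which the tool goes at most 50 mm and 8.59 degrees, less where a joint would pass 70% of its speed; a pose out of reach is approached as far as the arm can. A call with a number of a shift or a turn outside -1 to 1 is refused whole. A call with a gripper value outside its range is refused whole. The fingers move at their own pace and stop on an object; the grip force is fixed at half the most. Time passes only in rows, so rows that do not move let the fingers close. It gives the time, the measured TCP pose, the force and the opening at its end, in the units of the state.
- env.observe(): the state, without advancing time (a new reading comes with each control period).
- eyes.camera(name): name is "scene" or "top" or "wrist"; returns (picture, depth): 384x512x3 uint8, red, green, blue; 384x512 float32, m along the optical axis (not along the pixel's ray), 0 where there is no reading.
- eyes.get_calibration(name): a dict with "mtx" (3x3 intrinsics, pixels), "rvec" (rotation vector, rad) and "tvec" (3), from world to camera coordinates, as OpenCV has them; the wrist camera has in their place "T_tool_cam" (4x4, takes a point from camera to tool coordinates, whose origin is the TCP and whose axes are the flange's). Camera axes: x right, y down, z forward; pixel columns grow to the right and rows downward; lengths in m; the calibration is good to about 2 mm. The wrist camera is an equidistant fisheye: a pixel r from the principal point sees the ray r / f radians off the axis. A picture is of the moment at which its call begins: read the wrist's pose just before it. get_calibration takes no time and is no camera call.
- job.hand_in(): hands the job in, once; it reports no verdict.
The state is a dict: "time": time; "qpos": joint angles; "joint_velocities": joint speeds; "tau": joint torques, N m; "position": TCP position; "ee_rot": TCP orientation; "force": force on the tool from outside, world axes, zero at the start; "moment": the same for the moment, N m; "gripper_width": finger opening in m.
Only numpy, scipy, OpenCV 4.12 (cv2) and the standard library are available. Lean on these libraries where they do the work, as an engineer would, in place of code of your own. Each camera call takes 0.05 s, during which the arm holds its last target. There are 200 camera calls.

## Working session

There is one attempt and no reset: what is moved stays moved. The work goes in short steps, Python scripts to look and compute and a shell command to move; the robot and the scene stay as the last step left them, time stands still between calls to the robot, and variables do not carry over. Pictures are saved under pics/ and viewed, about 12 in all and at most 16, crops included, and the job is handed in when it is done.

```bash
ls; mkdir -p pics; cat > h.py <<'E'
import numpy as np, cv2
from plant import env, eyes, job
from scipy.spatial.transform import Rotation as R
def cal(n):
    c=eyes.get_calibration(n); return np.array(c['mtx']),cv2.Rodrigues(np.array(c['rvec'],float))[0],np.array(c['tvec'],float).ravel()
def world(n,u,v,d):
    K,Rm,t=cal(n); u,v,d=map(np.asarray,(u,v,d))
    p=np.stack([(u-K[0,2])/K[0,0]*d,(v-K[1,2])/K[1,1]*d,d],-1); return (p-t)@Rm
def onplane(n,u,v,z):
    K,Rm,t=cal(n); r=np.stack([(np.asarray(u)-K[0,2])/K[0,0],(np.asarray(v)-K[1,2])/K[1,1],np.ones(np.shape(u))],-1)@Rm
    c=-Rm.T@t; return c+r*((z-c[2])/r[...,2])[...,None]
def st():
    o=env.observe(); print('t',o['time'],'p',np.round(o['position'],4),'rpy',np.round(o['ee_rot'],3),'F',np.round(o['force'],1),'w',np.round(o['gripper_width'],4),'q',np.round(o['qpos'],2)); return o
E
python3 - <<'E'
from h import *
st(); print(env.tcp_to_grasp)
for n in('scene','top'):
    p,d=eyes.camera(n); np.save(f'pics/{n}0_d.npy',d); cv2.imwrite(f'pics/{n}0.png',p[...,::-1])
    K,Rm,t=cal(n); print(n,K.round(1).tolist(),(-Rm.T@t).round(3),Rm[2].round(3))
a=cv2.imread('pics/scene0.png');b=cv2.imread('pics/top0.png')
E
```

```text
pics
t 0.0 p [ 0.2165 -0.6386  0.1912] rpy [-3.14   0.     0.327] F [-0.1  0.3  0.8] w 0.0851 q [ 1.22  0.47 -0.05  1.53  0.02  1.14 -0.08]
0.0187
scene [[459.6, 0.0, 254.9], [0.0, 459.6, 191.3], [0.0, 0.0, 1.0]] [-0.548  0.686  1.21 ] [ 0.629 -0.337 -0.701]
top [[458.9, 0.0, 254.8], [0.0, 458.9, 195.7], [0.0, 0.0, 1.0]] [0.161 0.169 1.932] [ 0.16  -0.005 -0.987]
```

View pics/scene0.png

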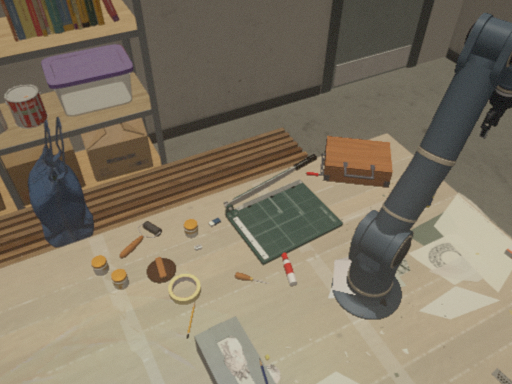

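View pics/top0.png

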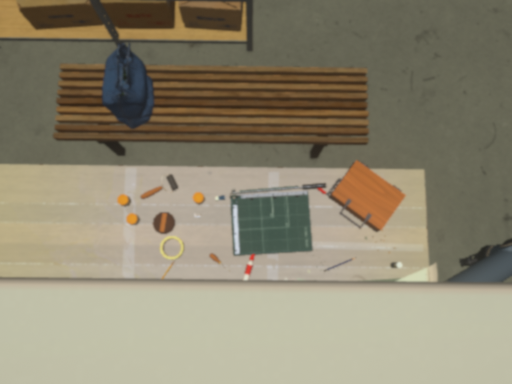

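```bash
python3 - <<'E'
from h import *
a=cv2.imread('pics/scene0.png');b=cv2.imread('pics/top0.png')
c1=cv2.resize(a[205:300,80:280],None,fx=4,fy=4,interpolation=3)
c2=cv2.resize(b[165:255,110:240],None,fx=3,fy=3,interpolation=3);c3=cv2.resize(b[150:285,300:430],None,fx=2,fy=2,interpolation=3)
o=np.zeros((380+270,800,3),np.uint8);o[:380]=c1;o[380:650,:390]=c2;o[380:650,400:660]=c3
cv2.imwrite('pics/c1.png',cv2.resize(o,(738,600)))
for n,pts in dict(top=[(123,200),(133,219),(198,198),(220,198),(198,216),(172,182),(151,192),(163,222),(322,190),(395,265),(352,214)],scene=[(190,227),(215,222),(198,247),(152,229),(161,270),(313,174),(405,268),(357,175)]).items():
    d=np.load(f'pics/{n}0_d.npy')
    for u,v in pts: print(n,u,v,world(n,u,v,np.median(d[v-1:v+2,u-1:u+2])).round(3))
E
```

```text
top 123 200 [0.44  0.705 0.051]
top 133 219 [0.362 0.659 0.051]
top 198 198 [0.453 0.395 0.049]
top 220 198 [0.46  0.307 0.01 ]
top 198 216 [0.382 0.398 0.011]
top 172 182 [0.522 0.509 0.032]
top 151 192 [0.48  0.596 0.026]
top 163 222 [0.353 0.54  0.028]
top 322 190 [ 0.497 -0.123  0.03 ]
top 395 265 [ 0.187 -0.405  0.078]
top 352 214 [ 0.399 -0.252  0.009]
scene 190 227 [0.441 0.4   0.049]
scene 215 222 [0.456 0.305 0.011]
scene 198 247 [0.38  0.4   0.011]
scene 152 229 [0.509 0.512 0.029]
scene 161 270 [0.337 0.541 0.026]
scene 313 174 [ 0.49  -0.12   0.033]
scene 405 268 [ 0.005 -0.162  0.   ]
scene 357 175 [ 0.395 -0.252  0.051]
```

View pics/c1.png

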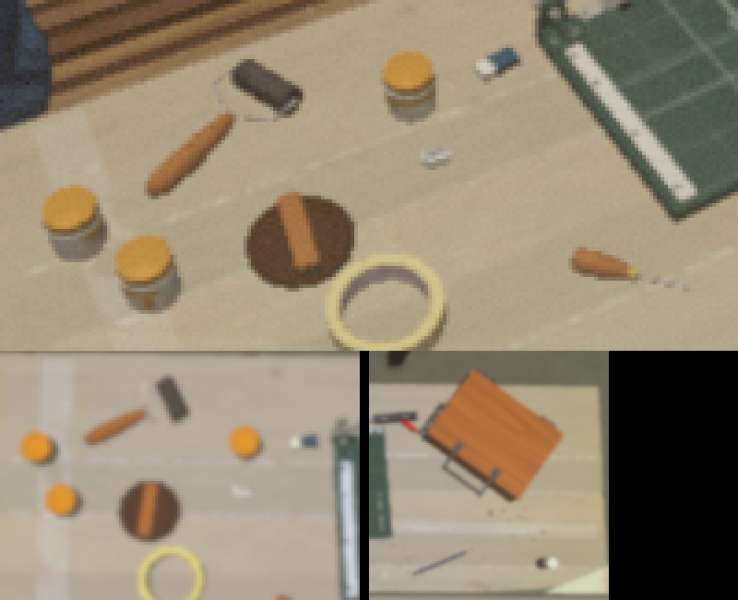

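```bash
cat >> h.py <<'E'
def mask(img,lo,hi):
    return cv2.inRange(cv2.cvtColor(img,cv2.COLOR_BGR2HSV),lo,hi)
E
python3 - <<'E'
from h import *
b=cv2.imread('pics/top0.png')
m=mask(b,(3,110,50),(16,255,255)); m[:, :325]=0; m[:150]=0; m[240:]=0
m=cv2.morphologyEx(m,cv2.MORPH_OPEN,np.ones((5,5)))
c=max(cv2.findContours(m,0,2)[0],key=cv2.contourArea)
r=cv2.minAreaRect(c); print(r)
bx=cv2.boxPoints(r); w=onplane('top',bx[:,0],bx[:,1],0.08); print(w.round(4)); print(np.linalg.norm(np.diff(np.vstack([w,w[:1]]),axis=0),axis=1)); print('ctr',w.mean(0))
d=np.load('pics/scene0_d.npy');a=cv2.imread('pics/scene0.png')
# 3D points of the region from both cameras: handle and grip
vs,us=np.mgrid[130:200,300:400]; P=world('scene',us,vs,d[vs,us])
for i in range(4): pass
E
python3 - <<'E'
from h import *
o=[]
a=cv2.imread('pics/scene0.png')
cv2.imwrite('pics/c2.png',cv2.resize(a[125:200,295:405],None,fx=7,fy=7,interpolation=3)[:600,:800])
E
```

```text
((367.48577880859375, 195.21194458007812), (61.65666580200195, 45.803382873535156), 35.83765411376953)
[[ 0.4646 -0.1439  0.08  ]
 [ 0.6221 -0.2574  0.08  ]
 [ 0.4729 -0.459   0.08  ]
 [ 0.3193 -0.3441  0.08  ]]
[0.19416211 0.25075913 0.19185308 0.24739124]
ctr [ 0.46971144 -0.30110032  0.08      ]
```

View pics/c2.png

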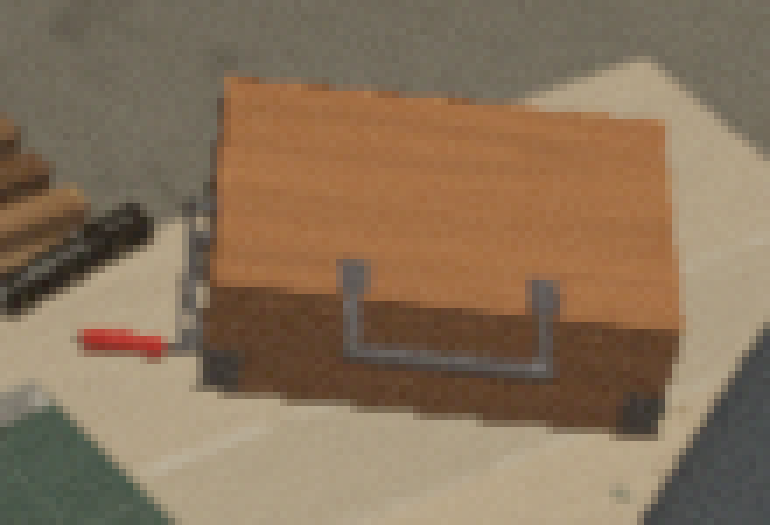

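```bash
python3 - <<'E'
from h import *
print('bar ends',onplane('scene',np.array([345.,373.3]),np.array([176.1,178.3]),.076).round(4))
b=cv2.imread('pics/top0.png')
for n in('top','scene'):
    d=np.load(f'pics/{n}0_d.npy'); vs,us=np.mgrid[0:384,0:512]; P=world(n,us,vs,d)
    s=(abs(P[...,2]-.08)<.008)&(P[...,0]>.25)&(P[...,0]<.7)&(P[...,1]<-.08)&(P[...,1]>-.52)
    q=P[s][:,:2].astype(np.float32); r=cv2.minAreaRect(q*1000); print(n,len(q),P[s][:,2].mean(),r, cv2.boxPoints(r).round(0).tolist())
E
python3 -m creep '0 0 0.8 0.4 1 0 1; 0 0 0.8 0.4 1 0 1;0 0 0.8 0.4 1 0 1;0 0 0.8 0.4 1 0 1;0 0 0.8 0.4 1 0 1'
```

```text
bar ends [[ 0.3898 -0.1885  0.076 ]
 [ 0.3331 -0.2735  0.076 ]]
top 2534 0.08032189643715226 ((460.22393798828125, -286.375), (262.0509338378906, 234.74209594726562), 53.3184700012207) [[288.0, -321.0], [476.0, -462.0], [633.0, -251.0], [444.0, -111.0]]
scene 2150 0.08078574450870332 ((457.2397766113281, -286.83221435546875), (263.58038330078125, 233.56439208984375), 53.81544494628906) [[285.0, -324.0], [474.0, -462.0], [629.0, -249.0], [441.0, -112.0]]
time: 0.6
position: [0.3044, -0.405, 0.1875]
ee_rot: [-3.137, 0.004, 0.936]
force: [1.2, 0.1, 1.1]
gripper_width: 0.0853
```

```bash
python3 -m creep '0 0 0 0.33 0.91 0 0.4; 0 0 0 0.33 0.91 -0.1 0.4;0 0 0 0.33 0.91 -0.1 0.4;0 0 0 0.33 0.91 -0.1 0.4;0 0 0 0 0 0 0.4'
python3 - <<'E'
from h import *
st()
p,d=eyes.camera('wrist'); c=eyes.get_calibration('wrist'); print(c); cv2.imwrite('pics/w1.png',p[...,::-1])
E
```

```text
time: 1.1
position: [0.3719, -0.211, 0.1719]
ee_rot: [-3.137, 0.003, 0.949]
force: [-0.1, -0.4, 0.3]
gripper_width: 0.0343
t 1.1 p [ 0.3719 -0.211   0.1719] rpy [-3.137e+00  3.000e-03  9.490e-01] F [-0.1 -0.4  0.3] w 0.0343 q [ 0.81  0.11 -0.42  2.09  0.06  0.96 -0.27]
{'mtx': array([[297.31863964,   0.        , 255.39988141],
       [  0.        , 297.31863964, 188.44711127],
       [  0.        ,   0.        ,   1.        ]]), 'T_tool_cam': array([[-5.80865090e-04, -9.59870545e-01, -2.80442863e-01,
         6.97931455e-02],
       [ 9.99999721e-01, -6.89295612e-04,  2.88007429e-04,
         2.94717070e-04],
       [-4.69757882e-04, -2.80442617e-01,  9.59870678e-01,
        -1.82079098e-01],
       [ 0.00000000e+00,  0.00000000e+00,  0.00000000e+00,
         1.00000000e+00]])}
```

View pics/w1.png

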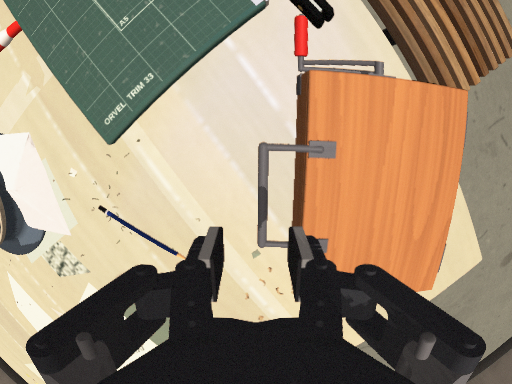

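```bash
cat >> h.py <<'E'
def wrist(uv,z,o=None):
    o=o or env.observe(); c=eyes.get_calibration('wrist'); K=c['mtx'];T=c['T_tool_cam']
    uv=np.atleast_2d(np.asarray(uv,float)); a=(uv-K[:2,2])/K[0,0]; r=np.linalg.norm(a,axis=1,keepdims=True)
    ray=np.hstack([a/np.maximum(r,1e-9)*np.sin(r),np.cos(r)])
    Rt=R.from_euler('xyz',o['ee_rot']).as_matrix(); ray=ray@T[:3,:3].T@Rt.T; c0=np.array(o['position'])+Rt@T[:3,3]
    return c0+ray*((z-c0[2])/ray[:,2])[:,None]
E
python3 - <<'E'
from h import *
w=wrist([(263,147),(263,243)],.076); print(w.round(4),w.mean(0).round(4)); dv=w[0]-w[1]; print(np.linalg.norm(dv),np.arctan2(dv[1],dv[0])-np.pi/2)
print(wrist([(301,16),(301,55)],.041).round(4))
print(wrist([(305,70),(467,90),(432,291)],.08).round(4))
E
```

```text
[[ 0.3938 -0.1949  0.076 ]
 [ 0.3358 -0.2765  0.076 ]] [ 0.3648 -0.2357  0.076 ]
0.10011474212702677 -0.6185956710626543
[[ 0.5069 -0.1076  0.041 ]
 [ 0.481  -0.1427  0.041 ]]
[[ 0.4674 -0.1581  0.08  ]
 [ 0.616  -0.2668  0.08  ]
 [ 0.4697 -0.4704  0.08  ]]
```

```bash
python3 -m creep '0 0 0 -0.15 -0.5 0 0.4; 0 0 0 0 0 -0.8 0.4;0 0 0 0 0 -0.8 0.4;0 0 0 0 0 -0.5 0.4;0 0 0 0 0 0 0.4'
```

```text
time: 1.65
position: [0.3623, -0.247, 0.0652]
ee_rot: [3.14, 0.008, 0.937]
force: [0.0, 0.6, 0.8]
gripper_width: 0.0343
```

```bash
python3 -m creep '0 0 0 0 0.2 -0.05 0.4; 0 0 0 0 0 0 0;0 0 0 0 0 0 0;0 0 0 0 0 0 0;0 0 0 0 0 0 0'
```

```text
time: 2.15
position: [0.3644, -0.2397, 0.0665]
ee_rot: [3.132, 0.008, 0.934]
force: [-0.3, 0.6, -0.1]
gripper_width: -0.0001
```

```bash

python3 - <<'E'
from h import *
st()
p,d=eyes.camera('wrist');q,_=eyes.camera('scene')
o=np.zeros((400,800,3),np.uint8);o[:,:400]=cv2.resize(p[130:330,160:360],(400,400))[...,::-1];o[:,400:]=cv2.resize(q[110:210,300:400],(400,400),interpolation=3)[...,::-1]
cv2.imwrite('pics/w2.png',o)
E
```

```text
t 2.15 p [ 0.3644 -0.2397  0.0665] rpy [3.132 0.008 0.934] F [-0.3  0.6 -0.1] w -0.0001 q [ 0.8   0.28 -0.37  2.19  0.17  0.69 -0.33]
```

View pics/w2.png

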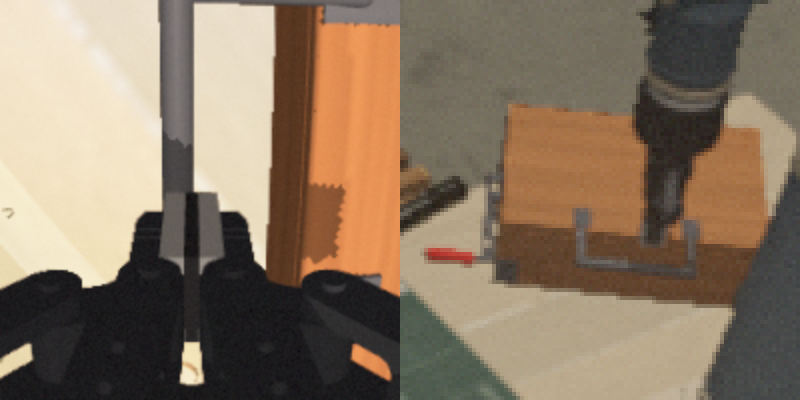

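```bash

python3 - <<'E'
from h import *
o=env.observe()
p,d=eyes.camera('wrist')
cv2.imwrite('pics/w2full.png',p[...,::-1])
print('bar@.076',wrist([(248.5,160),(248.5,195)],.076).round(4))
c=eyes.get_calibration('wrist');K=c['mtx'];T=c['T_tool_cam']
Rt=R.from_euler('xyz',o['ee_rot']).as_matrix();c0=np.array(o['position'])+Rt@T[:3,3]
def pt(u,v):
    dd=np.median(d[v-1:v+2,u-1:u+2]); w=wrist([(u,v)],0.)[0]-c0; ax=Rt@T[:3,2]; return c0+w*dd/(w@ax)
for u,v in[(248,160),(248,190),(244,228),(248,235),(255,240),(264,235),(255,232),(262,228)]: print(u,v,p[v,u],pt(u,v).round(4))
def proj(X):
    x=T[:3,:3].T@(Rt.T@(X-np.array(o['position']))-T[:3,3]); th=np.arctan2(np.hypot(*x[:2]),x[2]); return K[:2,2]+K[0,0]*th*x[:2]/np.hypot(*x[:2])
print('TCP px',proj(np.array(o['position'])))
print('scene tip',onplane('scene',np.array([363.7]),np.array([170.5]),.0665))
E
```

```text
bar@.076 [[ 0.3831 -0.2074  0.076 ]
 [ 0.3701 -0.2247  0.076 ]]
248 160 [127 121 119] [ 0.3836 -0.2065  0.0815]
248 190 [125 120 118] [ 0.3729 -0.2207  0.0815]
244 228 [100  95  90] [ 0.3654 -0.2281  0.1123]
248 235 [103  96  90] [ 0.3672 -0.2293  0.1205]
255 240 [25 22 21] [ 0.3701 -0.2309  0.1267]
264 235 [100  94  87] [ 0.3732 -0.234   0.1202]
255 232 [27 25 25] [ 0.3698 -0.2314  0.1169]
262 228 [103  95  92] [ 0.3725 -0.2337  0.1118]
TCP px [254.84842509 212.76918518]
scene tip [[ 0.39119074 -0.27636061  0.0665    ]]
```

```bash

python3 - <<'E'
from h import *
o=env.observe()
p,d=eyes.camera('wrist')
c=eyes.get_calibration('wrist');K=c['mtx'];T=c['T_tool_cam']
Rt=R.from_euler('xyz',o['ee_rot']).as_matrix();c0=np.array(o['position'])+Rt@T[:3,3]
def pt(u,v):
    w=wrist([(u,v)],0.)[0]-c0; ax=Rt@T[:3,2]; return Rt.T@(c0+w*d[v,u]/(w@ax)-np.array(o['position']))
for u in (247,255,263):
  for v in (190,200,210,214,218,222,224,226,228,230,234,240,260): print(u,v,p[v,u],(1000*pt(u,v)).round(1),round(float(d[v,u]),4))
E
```

```text
247 190 [119 114 114] [ 20.2  -4.7 -15.6] 0.1737
247 200 [78 72 71] [ 14.1  -4.7 -15.7] 0.1753
247 210 [74 71 71] [  7.6  -4.8 -15.1] 0.1777
247 214 [74 70 69] [  5.3  -4.8 -15.9] 0.1776
247 218 [74 71 70] [  3.   -4.8 -16.5] 0.1776
247 222 [75 71 70] [ -0.2  -4.9 -15. ] 0.18
247 224 [72 69 69] [ -1.5  -4.9 -15.1] 0.1802
247 226 [92 87 85] [  9.3  -4.  -43.1] 0.1503
247 228 [102  96  92] [  9.6  -3.9 -46.3] 0.1472
247 230 [101  96  90] [  9.3  -3.9 -48. ] 0.1457
247 234 [99 94 88] [  9.5  -3.8 -53.1] 0.1407
247 240 [105 100  94] [ 10.2  -3.5 -60.9] 0.133
247 260 [137 131 123] [  8.9  -3.2 -76.9] 0.1181
255 190 [100  94  93] [ 19.7  -0.  -13.8] 0.1756
255 200 [99 93 92] [ 13.9  -0.  -15.1] 0.1759
255 210 [65 58 60] [  7.1  -0.  -13.9] 0.179
255 214 [64 61 62] [  4.4  -0.  -13.4] 0.1803
255 218 [65 64 62] [  2.  -0. -14.] 0.1803
255 222 [67 63 63] [ -0.2  -0.  -15.1] 0.1799
255 224 [64 62 62] [ -2.3  -0.  -13.3] 0.1822
255 226 [38 37 35] [  9.3   0.  -43. ] 0.1504
255 228 [28 23 24] [  9.5   0.  -46. ] 0.1475
255 230 [19 17 19] [  9.1   0.  -47.4] 0.1463
255 234 [25 23 23] [  9.3   0.1 -52.7] 0.1412
255 240 [19 22 21] [ 10.2   0.1 -61. ] 0.1329
255 260 [42 39 41] [  9.2   0.1 -77.3] 0.1175
263 190 [234 221 197] [-3.7  6.8 64.8] 0.2575
263 200 [235 222 193] [-13.5   6.9  66.7] 0.2622
263 210 [235 222 194] [-22.4   6.9  65.4] 0.2634
263 214 [233 219 189] [-25.7   6.9  64. ] 0.263
263 218 [237 225 199] [-30.6   7.   66.7] 0.267
263 222 [242 234 215] [-34.3   7.   66.2] 0.2675
263 224 [243 237 222] [-35.9   7.   65.3] 0.2671
263 226 [127 113  98] [  9.2   4.1 -42.8] 0.1507
263 228 [101  95  88] [  9.6   4.  -46.2] 0.1473
263 230 [103  96  90] [  9.7   4.  -49. ] 0.1446
263 234 [100  94  90] [  9.5   3.9 -53. ] 0.1408
263 240 [100  94  87] [  9.7   3.7 -60. ] 0.1341
263 260 [150 139 131] [  8.8   3.3 -76.7] 0.1183
```

```bash
python3 -m creep '0 0 0 -0.07 0.05 0 0.4; 0 0 0 0 0 0 0.4;0 0 0 0 0 -0.4 0.4;0 0 0 0 0 -0.4 0.4;0 0 0 0 0 0 0.4'; python3 -m creep '0 0 0 0 0 0 0.4;0 0 0 0 0 0 0;0 0 0 0 0 0 0;0 0 0 0 0 0 0;0 0 0 0 0 0 0'
```

```text
time: 2.85
position: [0.3605, -0.2371, 0.0256]
ee_rot: [3.131, 0.008, 0.934]
force: [-0.5, -0.2, -0.4]
gripper_width: 0.0341
time: 3.35
position: [0.3615, -0.2375, 0.0275]
ee_rot: [3.129, 0.008, 0.934]
force: [0.7, 0.2, -3.0]
gripper_width: 0.0075
```

```bash
python3 -m creep '0 0 0 0 0 0 0.4;0 0 0 0 0 0 0.4;0 0 0 0 0 -0.2 0.4;0 0 0 0 0 0 0.4;0 0 0 0 0 0 0'; python3 -m creep '0 0 0 0 0 0 0;0 0 0 0 0 0 0;0 0 0 0 0 0 0'
```

```text
time: 3.85
position: [0.3622, -0.2381, 0.0175]
ee_rot: [3.127, 0.008, 0.934]
force: [0.3, -0.3, 0.0]
gripper_width: 0.0208
time: 4.15
position: [0.3615, -0.2377, 0.0174]
ee_rot: [3.129, 0.009, 0.934]
force: [-0.6, -0.1, 0.3]
gripper_width: 0.0081
```

```bash
python3 -m creep '0 0 0 0.03 -0.02 0.58 0;0 0 0 0.09 -0.07 0.57 0;0 0 0 0.15 -0.11 0.55 0;0 0 0 0.2 -0.15 0.52 0;0 0 0 0.26 -0.19 0.49 0'
```

```text
time: 4.65
position: [0.4007, -0.266, 0.1541]
ee_rot: [3.124, 0.005, 0.936]
force: [9.9, -6.6, -14.8]
gripper_width: 0.0079
```

```bash
python3 -m creep '0 0 0 0.31 -0.23 0.44 0;0 0 0 0.36 -0.26 0.38 0;0 0 0 0.39 -0.28 0.32 0;0 0 0 0.42 -0.31 0.26 0;0 0 0 0.45 -0.32 0.19 0'
```

```text
time: 5.15
position: [0.4956, -0.3355, 0.234]
ee_rot: [3.133, 0.006, 0.936]
force: [-0.7, -0.6, -6.7]
gripper_width: 0.0077
```

```bash
python3 -m creep '0 0 0 0.23 -0.17 0.06 0;0 0 0 0.24 -0.17 0.05 0;0 0 0 0 0 0 0;0 0 0 0 0 0 0.4;0 0 0 0 0 0 0.4'; python3 -m creep '0 0 0 0 0 0.7 0.4;0 0 0 0 0 0.7 0.4;0 0 0 -0.5 0.5 0.7 0;0 0 0 -1 1 0 0;0 0 0 0 0 0 0'
python3 - <<'E'
from h import *
st()
p,d=eyes.camera('wrist');q,dq=eyes.camera('scene');np.save('pics/s3_d.npy',dq);cv2.imwrite('pics/s3f.png',q[...,::-1]);cv2.imwrite('pics/w3f.png',p[...,::-1])
o=np.zeros((400,800,3),np.uint8);o[:,:400]=cv2.resize(p,(400,300),interpolation=3)[...,::-1].repeat(1,0) if 0 else cv2.resize(p,(400,400))[...,::-1];o[:,400:]=cv2.resize(q[80:210,290:420],(400,400),interpolation=3)[...,::-1]
cv2.imwrite('pics/w3.png',o)
E
```

```text
time: 5.65
position: [0.5197, -0.353, 0.2396]
ee_rot: [3.138, 0.006, 0.936]
force: [0.8, 0.8, 0.3]
gripper_width: 0.0338
time: 6.15
position: [0.4521, -0.2871, 0.3416]
ee_rot: [-3.135, 0.007, 0.936]
force: [1.5, -0.7, -0.0]
gripper_width: -0.0001
t 6.15 p [ 0.4521 -0.2871  0.3416] rpy [-3.135  0.007  0.936] F [ 1.5 -0.7 -0. ] w -0.0001 q [ 0.82  0.17 -0.39  1.62  0.07  1.37 -0.22]
```

View pics/w3.png

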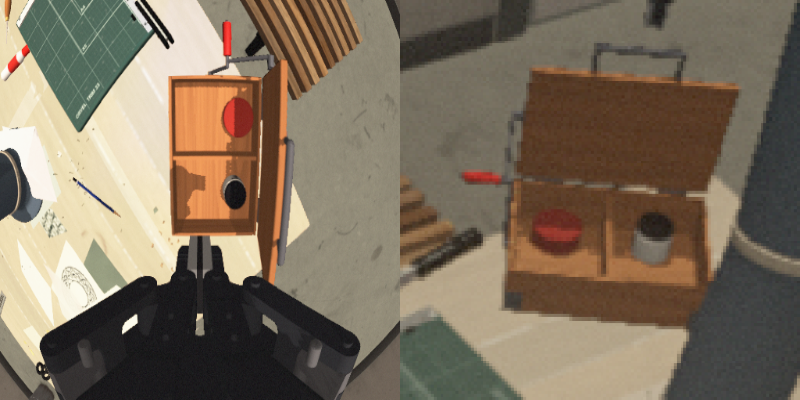

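```bash
cat >> h.py <<'E'
C0=np.array([.4727,-.3135,0]);YAW=-.625
RC=R.from_euler('z',YAW).as_matrix()
def chest(p): return (np.asarray(p)-C0)@RC
def fromchest(p): return np.asarray(p)@RC.T+C0
E
python3 - <<'E'
from h import *
q=cv2.imread('pics/s3f.png');d=np.load('pics/s3_d.npy')
m=mask(q,(0,150,90),(6,255,255))|mask(q,(174,150,90),(180,255,255))
s=np.zeros_like(m);s[125:150,300:327]=1;m&=s*255
v,u=np.nonzero(m);P=chest(world('scene',u,v,d[v,u]));P=P[P[:,1]>.12]
print(len(u),'peg chest med',np.median(P,0).round(4),P.min(0).round(3),P.max(0).round(3))
p=cv2.imread('pics/w3f.png');m=mask(p,(0,170,90),(6,255,255))|mask(p,(174,170,90),(180,255,255));m[60:]=0;m[:,:270]=0;m[:,320:]=0
v,u=np.nonzero(m);print('wrist red',u.mean(),v.mean(),u.min(),u.max(),v.min(),v.max())
for z in(.11,.12,.13):print(z,chest(wrist([(u.mean(),v.mean())],z)).round(4))
E
```

```text
32 peg chest med [0.0107 0.1708 0.1257] [-0.002  0.148  0.119] [0.019 0.19  0.133]
wrist red 290.2634730538922 36.33233532934132 285 295 21 53
0.11 [[0.0238 0.1722 0.11  ]]
0.12 [[0.0226 0.1699 0.12  ]]
0.13 [[0.0214 0.1677 0.13  ]]
```

```bash
cat >> h.py <<'E'
def go(t,c=True):
    o=env.observe(); w=fromchest(t) if c else np.array(t); dl=w-np.array(o['position']); print('target',w.round(4),'units',(dl/.05).round(2)); return dl
E
python3 - <<'E'
from h import *
print(chest(env.observe()['position']));go([-.018,.178,.051])
d=np.load('pics/s3_d.npy');print(chest(world('scene',[308,310,313,305],[157,156,156,159],d[[157,156,156,159],[308,310,313,305]])))
E
```

```text
[-0.02663433  0.00781698  0.34287738]
target [ 0.5622 -0.1586  0.051 ] units [ 2.13  2.66 -5.84]
[[-0.10244677  0.19399756  0.11704544]
 [-0.09153377  0.18696077  0.11366726]
 [-0.10618002  0.17643796  0.12722892]
 [-0.11405805  0.20417109  0.11585581]]
```

```bash
python3 -m creep '0 0 0 0.71 0.9 0 0;0 0 0 0.71 0.9 0 0;0 0 0 0.71 0.9 0 0;0 0 0 0 0 0 0';  python3 - <<'E'
from h import *
go([-.018,.178,.051])
E
```

```text
time: 6.65
position: [0.5563, -0.1688, 0.3413]
ee_rot: [3.141, 0.006, 0.921]
force: [-0.5, 0.4, 0.8]
gripper_width: 0.0
target [ 0.5622 -0.1586  0.051 ] units [ 0.12  0.2  -5.81]
```

```bash
python3 -m creep '0 0 0 0.12 0.2 -0.9 0;0 0 0 0 0 -0.9 0;0 0 0 0 0 -0.9 0;0 0 0 0 0 -0.9 0;0 0 0 0 0 -0.9 0'; python3 -m creep '0 0 0 0 0 -0.7 0;0 0 0 0 0 -0.6 0;0 0 0 0 0 0 0'; python3 - <<'E'
from h import *
print(chest(env.observe()['position']));go([-.018,.178,.051]);go([.03,.178,.051])
E
```

```text
time: 7.15
position: [0.5716, -0.1611, 0.1142]
ee_rot: [3.124, -0.003, 0.921]
force: [0.4, -0.3, 0.1]
gripper_width: -0.0001
time: 7.45
position: [0.5682, -0.1638, 0.0387]
ee_rot: [3.133, 0.002, 0.919]
force: [-0.5, 0.9, -0.7]
gripper_width: 0.0002
[-0.01017532  0.17726946  0.03871379]
target [ 0.5622 -0.1586  0.051 ] units [-0.12  0.1   0.25]
target [ 0.6012 -0.1867  0.051 ] units [ 0.66 -0.46  0.25]
```

```bash
python3 -m creep '0 0 0 0.2 -0.14 0.1 0;0 0 0 0.2 -0.14 0 0;0 0 0 0.2 -0.14 0 0'; python3 - <<'E'
from h import *
print(chest(env.observe()['position']),env.observe()['force'])
E
```

```text
time: 7.75
position: [0.5947, -0.183, 0.0444]
ee_rot: [-3.135, 0.005, 0.918]
force: [-29.1, 18.9, 16.2]
gripper_width: -0.0001
[0.02257551 0.17717537 0.04439633] [-29.13414596  18.91275336  16.22126976]
```

```bash
python3 -m creep '0 0 0 0.14 -0.1 0 0;0 0 0 0.08 -0.06 0 0'; python3 - <<'E'
from h import *
print(chest(env.observe()['position']),env.observe()['force'])
E
```

```text
time: 7.95
position: [0.5917, -0.1816, 0.0454]
ee_rot: [-3.099, 0.016, 0.92]
force: [-10.7, 5.7, 5.8]
gripper_width: 0.0
[0.01937046 0.17656107 0.04536408] [-10.65194215   5.70774779   5.78873596]
```

```bash
python3 - <<'E'
from h import *
st()
p,d=eyes.camera('wrist');q,dq=eyes.camera('scene');np.save('pics/s4_d.npy',dq);cv2.imwrite('pics/s4f.png',q[...,::-1]);cv2.imwrite('pics/w4f.png',p[...,::-1])
o=np.zeros((400,800,3),np.uint8);o[:,:400]=cv2.resize(p[100:300,156:356],(400,400))[...,::-1];o[:,400:]=cv2.resize(q[80:180,290:390],(400,400),interpolation=3)[...,::-1]
cv2.imwrite('pics/w4.png',o)
E
```

```text
t 7.95 p [ 0.5917 -0.1816  0.0454] rpy [-3.099  0.016  0.92 ] F [-10.7   5.7   5.8] w 0.0 q [ 0.53  0.59 -0.42  1.75  0.28  0.91 -0.66]
```

View pics/w4.png

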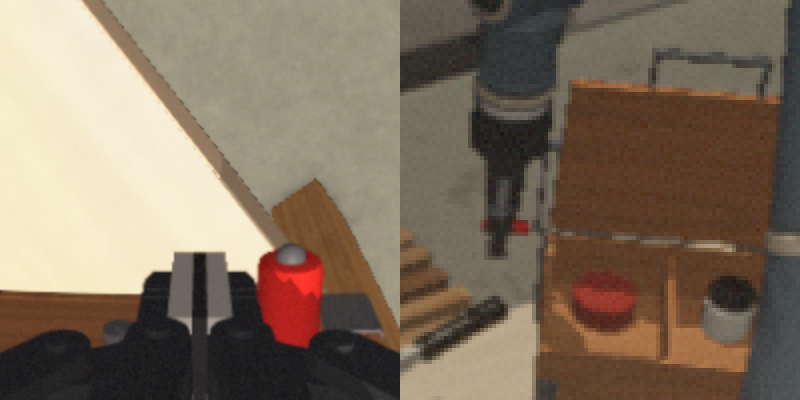

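```bash
python3 - <<'E'
from h import *
q=cv2.imread('pics/s4f.png');d=np.load('pics/s4_d.npy')
m=mask(q,(0,150,90),(6,255,255))|mask(q,(174,150,90),(180,255,255))
s=np.zeros_like(m);s[128:145,308:326]=1;m&=s*255
v,u=np.nonzero(m);P=chest(world('scene',u,v,d[v,u]));P=P[P[:,1]>.12];print(P.round(3).tolist())
# peg end centre in wrist: zoom (291,262)->px
for z in(.095,.105,.115):print(z,chest(wrist([(156+289/2,100+285/2)],z)).round(4))
# lid angle from bar/lid points
vs,us=np.mgrid[98:140,335:385];W=chest(world('scene',us,vs,d[vs,us])).reshape(-1,3)
W=W[(W[:,2]>.1)&(W[:,2]<.24)&(abs(W[:,1])<.11)&(W[:,0]>.05)&(W[:,0]<.13)]
c=np.polyfit(W[:,2],W[:,0],1);print(len(W),'lid angle',np.pi/2+np.arctan(c[0]), c)
E
```

```text
[[0.043, 0.159, 0.112], [0.044, 0.156, 0.112], [0.043, 0.152, 0.113], [0.033, 0.163, 0.114], [0.034, 0.159, 0.114], [0.036, 0.155, 0.113], [0.037, 0.152, 0.113], [0.037, 0.159, 0.107], [0.034, 0.155, 0.11], [0.037, 0.151, 0.108]]
0.095 [[0.0445 0.1803 0.095 ]]
0.105 [[0.0434 0.1855 0.105 ]]
0.115 [[0.0422 0.1908 0.115 ]]
1358 lid angle 1.4908650527622347 [-0.08010194  0.09231724]
```

```bash
python3 -m creep '0 0 0 -0.4 0.3 0 0;0 0 0 -0.3 0.2 0 0;0 0 0 0 0 0.9 0;0 0 0 0 0 1 0;0 0 0 0 0 1 0';python3 -m creep '0 0 0 0 0 1 0;0 0 0.5 -0.2 0.7 0.7 1;0 0 0.8 -0.3 0.9 0 1;0 0 0.8 -0.3 0.9 0 1;0 0 0.8 -0.3 0.9 0 1';python3 -m creep '0 0 0.8 -0.3 0.9 0 1;0 0 0.6 -0.3 0.9 0 1;0 0 0 -0.3 0.9 0 1;0 0 0 -0.3 0.9 0 1;0 0 0 -0.3 0.9 0 1'
python3 - <<'E'
from h import *
go([.42,.345,.2],False)
q,dq=eyes.camera('scene');d=dq;cv2.imwrite('pics/s5f.png',q[...,::-1]);q=q[...,::-1].copy()
m=mask(q,(0,150,90),(6,255,255))|mask(q,(174,150,90),(180,255,255))
s=np.zeros_like(m);s[125:145,300:326]=1;m&=s*255
v,u=np.nonzero(m);P=chest(world('scene',u,v,d[v,u]));P=P[P[:,1]>.12];print(len(u),np.median(P,0).round(4))
vs,us=np.mgrid[98:140,335:385];W=chest(world('scene',us,vs,d[vs,us])).reshape(-1,3)
W=W[(W[:,2]>.1)&(W[:,2]<.24)&(abs(W[:,1])<.11)&(W[:,0]>.05)&(W[:,0]<.13)]
c=np.polyfit(W[:,2],W[:,0],1);print(len(W),'lid angle',np.pi/2+np.arctan(c[0]))
E
```

```text
time: 8.55
position: [0.5561, -0.1582, 0.1933]
ee_rot: [-3.095, 0.017, 0.918]
force: [1.7, -0.4, -0.1]
gripper_width: 0.0
time: 9.05
position: [0.5127, 0.0031, 0.297]
ee_rot: [-3.133, 0.007, 1.349]
force: [-0.1, 0.6, 0.5]
gripper_width: 0.058
time: 9.55
position: [0.4407, 0.237, 0.3104]
ee_rot: [3.126, 0.004, 1.565]
force: [1.9, -0.2, -0.1]
gripper_width: 0.085
target [0.42  0.345 0.2  ] units [-0.41  2.16 -2.21]
30 [0.0372 0.1687 0.1096]
1418 lid angle 1.4841005284034123
```

```bash
python3 -m creep '0 0 0 -0.14 0.72 -0.6 1;0 0 0 -0.14 0.72 -0.6 1;0 0 0 -0.14 0.72 -0.6 1;0 0 0 0 0 0 1'
python3 - <<'E'
from h import *
st()
p,d=eyes.camera('wrist');cv2.imwrite('pics/w6.png',p[...,::-1])
E
```

```text
time: 10.0
position: [0.4204, 0.3588, 0.2315]
ee_rot: [3.11, -0.013, 1.58]
force: [-0.7, -1.3, 1.0]
gripper_width: 0.0854
t 10.0 p [0.4204 0.3588 0.2315] rpy [ 3.11  -0.013  1.58 ] F [-0.7 -1.3  1. ] w 0.0854 q [-0.09  0.33 -0.87  1.77  0.3   1.14 -1.05]
```

View pics/w6.png

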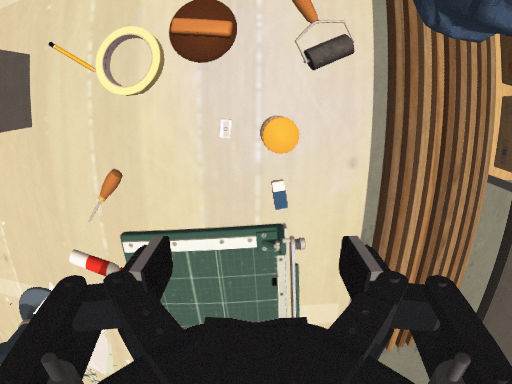

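```bash
python3 - <<'E'
from h import *
p=cv2.imread('pics/w6.png')
def rect(m,z,name):
    c=max(cv2.findContours(m,0,1)[0],key=cv2.contourArea).reshape(-1,2)
    W=wrist(c,z)[:,:2]; r=cv2.minAreaRect((W*1000).astype(np.float32)); bx=cv2.boxPoints(r)
    e=max([bx[1]-bx[0],bx[2]-bx[1]],key=np.linalg.norm); print(name,r[0],r[1],'long axis ang',np.degrees(np.arctan2(e[1],e[0])).round(1))
m=mask(p,(10,150,120),(25,255,255));s=np.zeros_like(m);s[105:165,250:310]=255;rect(m&s,.05,'jar')
g=cv2.cvtColor(p,cv2.COLOR_BGR2HSV)
m=(mask(p,(95,80,30),(125,255,200))|mask(p,(0,0,215),(180,25,255)));s=np.zeros_like(m);s[175:213,268:292]=255;rect(m&s,.013,'eraser')
s=np.zeros_like(m);s[112:146,212:240]=255
roi=g[112:146,212:240];print('sat',np.percentile(roi[...,1],[5,50,95]))
m=mask(p,(0,0,60),(180,35,255));rect(m&s,.011,'sharp')
E
```

```text
jar (459.4929504394531, 391.4050598144531) (45.247657775878906, 44.86054229736328) long axis ang 27.4
eraser (464.3518371582031, 302.9430847167969) (16.994844436645508, 39.23009490966797) long axis ang -81.3
sat [ 3. 37. 43.]
sharp (394.1104736328125, 401.4559631347656) (35.66221618652344, 27.208763122558594) long axis ang 89.3
```

```bash
python3 -m creep '-0.09 0.2 0.95 0.15 0.13 -0.4 0.95;0 0 0.97 0.15 0.13 -0.4 0.95;0 0 0.97 0.15 0.13 -0.4 0.95;0 0 0.97 0.15 0.13 -0.4 0.95;0 0 0.97 0.15 0.13 -0.4 0.95';python3 -m creep '0 0 0.97 0 0 0 0.95;0 0 0 0 0 0 0.95'
python3 - <<'E'
from h import *
st();go([.457,.392,-.031],False)
p,d=eyes.camera('wrist');cv2.imwrite('pics/w7.png',p[...,::-1]);p=p[...,::-1].copy()
m=mask(p,(10,150,120),(25,255,255));n,l,s,c=cv2.connectedComponentsWithStats(m)
for i in range(1,n):
    if s[i,4]>150: print(s[i],c[i],wrist([c[i]],.05).round(4))
E
```

```text
time: 10.55
position: [0.4751, 0.3888, 0.1444]
ee_rot: [3.114, -0.001, 2.315]
force: [0.2, 0.6, -0.3]
gripper_width: 0.0813
time: 10.75
position: [0.4809, 0.3852, 0.1446]
ee_rot: [3.114, 0.001, 2.458]
force: [-0.5, 0.1, -0.3]
gripper_width: 0.0809
t 10.75 p [0.4809 0.3852 0.1446] rpy [3.114e+00 1.000e-03 2.458e+00] F [-0.5  0.1 -0.3] w 0.0809 q [-0.06  0.6  -0.98  1.72  0.55  1.1  -0.32]
target [ 0.457  0.392 -0.031] units [-0.48  0.14 -3.51]
[287   0  32  23 460] [304.19782609   9.61086957] [[0.3846 0.5245 0.05  ]]
[ 380   21   37   77 1263] [398.3365004   57.18052257] [[0.4757 0.5757 0.05  ]]
[ 46  23  37  21 480] [65.45208333 33.59791667] [[0.2337 0.3339 0.05  ]]
[ 221  129   48   49 1796] [244.36358575 152.94042316] [[0.4563 0.3933 0.05  ]]
```

```bash
python3 -m creep '-0.14 0.11 0 -0.49 0.16 0 0.95;0 0 0 0 0 0 0.95;0 0 0 0 0 -0.8 0.95;0 0 0 0 0 -0.8 0.95;0 0 0 0 0 0 0.95'
python3 - <<'E'
from h import *
st();go([.4563,.3933,-.031],False)
E
```

```text
time: 11.3
position: [0.4657, 0.3912, 0.0715]
ee_rot: [3.127, 0.011, 2.431]
force: [0.7, -0.1, -0.6]
gripper_width: 0.081
t 11.3 p [0.4657 0.3912 0.0715] rpy [3.127 0.011 2.431] F [ 0.7 -0.1 -0.6] w 0.081 q [-0.14  0.66 -0.91  1.79  0.63  0.99 -0.44]
target [ 0.4563  0.3933 -0.031 ] units [-0.19  0.04 -2.05]
```

```bash
python3 -m creep '-0.1 0 0 -0.25 0.06 0 0.95;0 0 0 0 0 -0.7 0.95;0 0 0 0 0 -0.7 0.95;0 0 0 0 0 -0.55 0.95;0 0 0 0 0 0 0.95'
python3 - <<'E'
from h import *
st();go([.4563,.3933,-.031],False)
E
```

```text
time: 11.8
position: [0.4575, 0.4013, -0.015]
ee_rot: [3.12, 0.026, 2.422]
force: [-0.4, 0.4, 0.7]
gripper_width: 0.0808
t 11.8 p [ 0.4575  0.4013 -0.015 ] rpy [3.12  0.026 2.422] F [-0.4  0.4  0.7] w 0.0808 q [-0.23  0.75 -0.81  1.85  0.76  0.86 -0.58]
target [ 0.4563  0.3933 -0.031 ] units [-0.02 -0.16 -0.32]
```

```bash
python3 -m creep '0 0 0 -0.02 -0.16 -0.26 0.95;0 0 0 0 0 0 0.3;0 0 0 0 0 0 0.3;0 0 0 0 0 0 0.3;0 0 0 0 0 0 0.3'
python3 -m creep '0 0 0 0 0 0 0.3;0 0 0 0 0 0 0.3;0 0 0 0 0 1 0.3;0 0 0 0 0 1 0.3;0 0 0 0 0 1 0.3'
```

```text
time: 12.3
position: [0.4595, 0.3977, -0.0198]
ee_rot: [3.107, 0.028, 2.421]
force: [-0.3, -0.3, -1.8]
gripper_width: 0.046
time: 12.8
position: [0.4555, 0.3918, 0.1257]
ee_rot: [3.125, 0.026, 2.421]
force: [0.8, 0.5, -0.9]
gripper_width: 0.0459
```

```bash
python3 - <<'E'
from h import *
o=dict(position=[.4521,-.2871,.3416],ee_rot=[-3.135,.007,.936])
print('jar',chest(wrist([(299.5,185)],.056,o)).round(3),'tin',chest(wrist([(303,112)],.033,o)).round(3))
print('corners',chest(wrist([(172*1.28,77*.96),(174*1.28,232*.96),(259*1.28,154*.96)],.07,o)).round(3))
go([-.035,-.0605,.2])
E
```

```text
jar [[ 0.036 -0.053  0.056]] tin [[0.043 0.065 0.033]]
corners [[-0.087  0.126  0.07 ]
 [-0.091 -0.114  0.07 ]
 [ 0.084  0.011  0.07 ]]
target [ 0.4089 -0.3421  0.2   ] units [ -0.93 -14.68   1.49]
```

```bash
python3 -m creep '0 0 0.3 0 -0.7 1 0.3;0 0 0.3 -0.05 -1 0.5 0.3;0 0 0 -0.05 -1 0.4 0.3;0 0 0 -0.05 -1 0 0.3;0 0 0 -0.05 -1 0 0.3';python3 -m creep '0 0 0 -0.05 -1 0 0.3;0 0 0 -0.05 -1 0 0.3;0 0 0 -0.05 -1 0 0.3;0 0 0 -0.05 -1 0 0.3;0 0 0 -0.05 -1 0 0.3';python3 - <<'E'
from h import *
st();go([-.035,-.0605,.2])
E
```

```text
time: 13.3
position: [0.4453, 0.1758, 0.2188]
ee_rot: [3.108, 0.026, 2.53]
force: [1.5, -0.5, -1.2]
gripper_width: 0.0459
time: 13.8
position: [0.4299, -0.0743, 0.2186]
ee_rot: [3.113, 0.031, 2.531]
force: [1.2, -0.3, -1.5]
gripper_width: 0.046
t 13.8 p [ 0.4299 -0.0743  0.2186] rpy [3.113 0.031 2.531] F [ 1.2 -0.3 -1.5] w 0.046 q [ 1.23  0.16 -1.23  2.01  0.17  1.04  0.89]
target [ 0.4089 -0.3421  0.2   ] units [-0.42 -5.36 -0.37]
```

```bash
python3 -m creep '-0.03 0.28 0 -0.07 -0.9 0 0.3;0 0 0 -0.07 -0.9 0 0.3;0 0 0 -0.07 -0.9 0 0.3;0 0 0 -0.07 -0.9 0 0.3;0 0 0 -0.07 -0.9 0 0.3';python3 -m creep '0 0 0 -0.07 -0.7 0 0.3;0 0 0 0 0 0 0.3';python3 - <<'E'
from h import *
st();go([-.042,-.0605,-.012])
p,d=eyes.camera('wrist');cv2.imwrite('pics/w8.png',p[...,::-1])
E
```

```text
time: 14.3
position: [0.4084, -0.3096, 0.2189]
ee_rot: [-3.137, 0.0, 2.529]
force: [1.4, 0.1, -1.5]
gripper_width: 0.0462
time: 14.5
position: [0.4017, -0.3535, 0.2174]
ee_rot: [-3.136, -0.001, 2.517]
force: [0.3, -0.3, -0.9]
gripper_width: 0.0463
t 14.5 p [ 0.4017 -0.3535  0.2174] rpy [-3.136e+00 -1.000e-03  2.517e+00] F [ 0.3 -0.3 -0.9] w 0.0463 q [ 1.45  0.39 -1.03  1.79  0.37  1.17  1.25]
target [ 0.4032 -0.338  -0.012 ] units [ 0.03  0.31 -4.59]
```

View pics/w8.png

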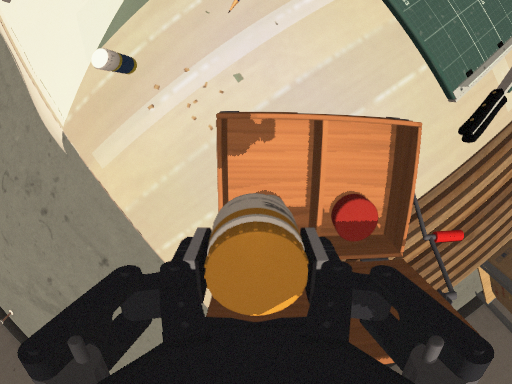

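```bash
python3 - <<'E'
from h import *
w=wrist([(219,113),(318.5,119),(421,122)],.07);print(w.round(4),chest(w).round(4))
d=w[2]-w[0];print(np.linalg.norm(d),np.arctan2(d[1],d[0])-np.pi/2)
print('tin',chest(wrist([(355,212)],.033)).round(3))
E
```

```text
[[ 0.3277 -0.3493  0.07  ]
 [ 0.3968 -0.2629  0.07  ]
 [ 0.4703 -0.1532  0.07  ]] [[-0.0967 -0.1139  0.07  ]
 [-0.0911 -0.0033  0.07  ]
 [-0.0957  0.1286  0.07  ]]
0.24251007307373942 -0.6289298244693242
tin [[0.033 0.063 0.033]]
```

```bash
python3 - <<'E'
from h import *
w=wrist([(257,272)],.2872);print(w,chest(w),chest(env.observe()['position']))
E
python3 -m creep '0 0 0 0.03 0.34 -0.9 0.3;0 0 0 0 0 -0.8 0.3;0 0 0 0 0 0 0.3'; python3 - <<'E'
from h import *
st();print(chest(env.observe()['position']));go([-.044,-.0585,-.012])
E
```

```text
[[ 0.40266626 -0.35121924  0.2872    ]] [[-0.03472536 -0.07156546  0.2872    ]] [-0.03534174 -0.07123937  0.21751882]
time: 14.85
position: [0.4052, -0.3307, 0.1319]
ee_rot: [-3.138, 0.002, 2.522]
force: [-0.3, -0.1, -2.1]
gripper_width: 0.0463
t 14.85 p [ 0.4052 -0.3307  0.1319] rpy [-3.138e+00  2.000e-03  2.522e+00] F [-0.3 -0.1 -2.1] w 0.0463 q [ 1.37  0.46 -0.98  1.92  0.46  1.    1.13]
[-0.0446726  -0.05349692  0.1318784 ]
target [ 0.4028 -0.3352 -0.012 ] units [-0.05 -0.09 -2.88]
```

```bash
python3 -m creep '0 0 0 -0.05 -0.09 -0.7 0.3;0 0 0 0 0 -0.7 0.3;0 0 0 0 0 -0.6 0.3;0 0 0 0 0 -0.4 0.3;0 0 0 0 0 0 0.3'; python3 - <<'E'
from h import *
st();print(chest(env.observe()['position']));go([-.044,-.0585,-.012])
E
```

```text
time: 15.35
position: [0.4097, -0.3335, 0.0176]
ee_rot: [-3.138, 0.014, 2.529]
force: [-0.6, 0.5, -0.7]
gripper_width: 0.0465
t 15.35 p [ 0.4097 -0.3335  0.0176] rpy [-3.138  0.014  2.529] F [-0.6  0.5 -0.7] w 0.0465 q [ 1.24  0.61 -0.84  2.01  0.65  0.8   0.97]
[-0.03932499 -0.05309459  0.01758638]
target [ 0.4028 -0.3352 -0.012 ] units [-0.14 -0.03 -0.59]
```

```bash
python3 -m creep '0 0 0 -0.14 -0.06 -0.3 0.3;0 0 0 -0.04 0 -0.25 0.3;0 0 0 0 0 0 0.3'; python3 - <<'E'
from h import *
st();print(chest(env.observe()['position']));go([-.044,-.0585,-.013])
E
```

```text
time: 15.65
position: [0.4035, -0.3381, -0.0071]
ee_rot: [-3.137, 0.021, 2.53]
force: [-0.4, 1.3, -1.1]
gripper_width: 0.0463
t 15.65 p [ 0.4035 -0.3381 -0.0071] rpy [-3.137  0.021  2.53 ] F [-0.4  1.3 -1.1] w 0.0463 q [ 1.23  0.64 -0.81  2.03  0.7   0.74  0.95]
[-0.04176958 -0.0604209  -0.00706705]
target [ 0.4028 -0.3352 -0.013 ] units [-0.01  0.06 -0.12]
```

Lower the last bit, release with a modest opening, and rise.

```bash
python3 -m creep '0 0 0 0 0.04 -0.14 0.3;0 0 0 0 0 0 0.3'; python3 -m creep '0 0 0 0 0 0 0.7;0 0 0 0 0 0 0.7;0 0 0 0 0 0 0.7;0 0 0 0 0 0.3 0.7;0 0 0 0 0 0.7 0.7'; python3 -m creep '0 0 0 0 0 1 0.7;0 0 0 0 0 1 0.7;0 0 0 0 0 1 0.7;0 0 0 0 0 0.5 0.7;0 0 0 0 0 0 0.7';python3 - <<'E'
from h import *
st()
p,d=eyes.camera('scene');cv2.imwrite('pics/s9.png',p[...,::-1]);t,_=eyes.camera('top');cv2.imwrite('pics/t9.png',t[...,::-1])
o=np.zeros((400,800,3),np.uint8);o[:,:400]=cv2.resize(p[80:210,290:420],(400,400),interpolation=3)[...,::-1];o[:,400:]=cv2.resize(t[130:250,160:280],(400,400),interpolation=3)[...,::-1];cv2.imwrite('pics/c9.png',o)
E
```

```text
time: 15.85
position: [0.404, -0.3366, -0.0136]
ee_rot: [-3.137, 0.023, 2.529]
force: [-0.5, 0.4, -2.5]
gripper_width: 0.0461
time: 16.35
position: [0.4029, -0.3352, 0.0365]
ee_rot: [-3.138, 0.018, 2.53]
force: [-1.0, -1.0, -0.0]
gripper_width: 0.0596
time: 16.85
position: [0.4059, -0.3334, 0.2248]
ee_rot: [-3.137, 0.028, 2.535]
force: [-0.7, -0.5, 1.0]
gripper_width: 0.0596
t 16.85 p [ 0.4059 -0.3334  0.2248] rpy [-3.137  0.028  2.535] F [-0.7 -0.5  1. ] w 0.0596 q [ 1.47  0.35 -1.07  1.82  0.35  1.14  1.24]
```

View pics/c9.png

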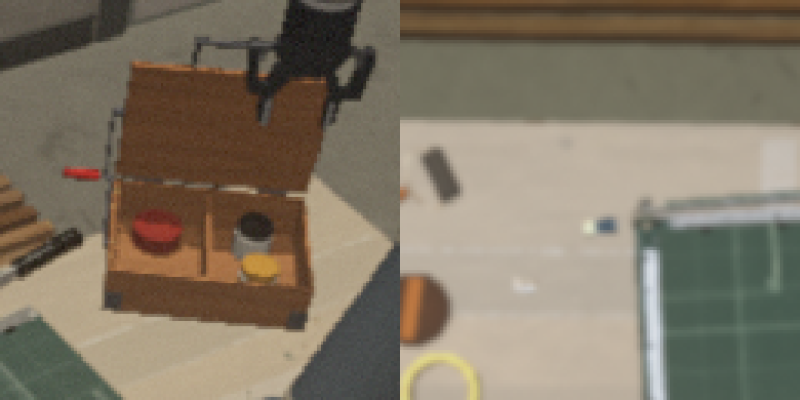

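```bash
python3 -m creep '0 0 0 0.1 1 0.4 0.6;0 0 0 0.1 1 0 0.6;0 0 -0.7 0.1 1 0 0.6;0 0 -0.7 0.1 1 0 0.6;0 0 -0.7 0.1 1 0 0.6';python3 -m creep '0 0 -0.7 0.1 1 0 0.6;0 0 -0.7 0.1 1 0 0.6;0 0 -0.7 0.1 1 0 0.6;0 0 -0.7 0.1 1 0 0.6;0 0 -0.5 0.1 1 0 0.6'
python3 - <<'E'
from h import *
st();go([.44,.28,.15],False)
E
```

```text
time: 17.45
position: [0.4206, -0.0905, 0.2323]
ee_rot: [-3.138, 0.008, 2.191]
force: [1.3, 0.4, -0.3]
gripper_width: 0.0512
time: 17.95
position: [0.4374, 0.1388, 0.2262]
ee_rot: [-3.125, 0.008, 1.714]
force: [1.0, 0.3, 1.3]
gripper_width: 0.0513
t 17.95 p [0.4374 0.1388 0.2262] rpy [-3.125  0.008  1.714] F [1.  0.3 1.3] w 0.0513 q [ 0.6   0.25 -1.15  1.92  0.25  1.15 -0.51]
target [0.44 0.28 0.15] units [ 0.05  2.82 -1.52]
```

```bash
python3 -m creep '0 0 0 0.02 0.9 -0.4 0.6;0 0 0 0.02 0.9 -0.5 0.6;0 0 0 0.02 0.9 -0.6 0.6;0 0 0 0 0 0 0.6'
cat >> h.py <<'E'
def blob(m,z,name):
    c=max(cv2.findContours(m,0,1)[0],key=cv2.contourArea).reshape(-1,2)
    W=wrist(c,z)[:,:2]; r=cv2.minAreaRect((W*1000).astype(np.float32)); bx=cv2.boxPoints(r)
    e=max([bx[1]-bx[0],bx[2]-bx[1]],key=np.linalg.norm); print(name,np.round(r[0],1),np.round(r[1],1),'long ang',np.degrees(np.arctan2(e[1],e[0])).round(1),'px',c.mean(0).round(0))
E
python3 - <<'E'
from h import *
st()
p,d=eyes.camera('wrist');cv2.imwrite('pics/w10.png',p[...,::-1])
p=p[...,::-1].copy()
m=mask(p,(100,80,30),(125,255,200));n,l,s,c=cv2.connectedComponentsWithStats(m)
for i in range(1,n):
    if 100<s[i,4]<3000: print(s[i],c[i].round(),wrist([c[i]],.013).round(4))
E
```

```text
time: 18.35
position: [0.4339, 0.2761, 0.1481]
ee_rot: [-3.114, 0.007, 1.725]
force: [-0.8, -0.1, -0.1]
gripper_width: 0.0511
t 18.35 p [0.4339 0.2761 0.1481] rpy [-3.114  0.007  1.725] F [-0.8 -0.1 -0.1] w 0.0511 q [ 0.16  0.47 -1.04  1.9   0.44  1.07 -0.91]
[ 465    0   47   42 1135] [493.  16.] [[0.7079 0.5322 0.013 ]]
[281 141  16  23 368] [288. 152.] [[0.4639 0.2951 0.013 ]]
```

View pics/w10.png

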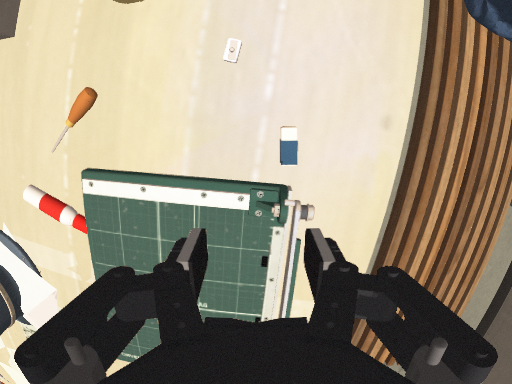

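```bash
python3 - <<'E'
from h import *
w=wrist([(289,127.5),(288.7,164),(289,145.5)],.011);print(w.round(4));d=w[0]-w[1];print(np.linalg.norm(d),np.degrees(np.arctan2(d[1],d[0])))
print('sharp',wrist([(232.5,50),(234,39),(230,61)],.009).round(4))
go([*w[2][:2],-.035],False)
p,dd=eyes.camera('wrist')
o=env.observe();c=eyes.get_calibration('wrist');T=c['T_tool_cam'];Rt=R.from_euler('xyz',o['ee_rot']).as_matrix();c0=np.array(o['position'])+Rt@T[:3,3]
for u,v in[(300,208),(307,212),(277,210),(262,195),(292,230),(289,145)]:
    w=wrist([(u,v)],0.)[0]-c0;print(u,v,(c0+w*dd[v,u]/(w@(Rt@T[:3,2]))).round(3))
E
```

```text
[[0.4602 0.3213 0.011 ]
 [0.4667 0.2816 0.011 ]
 [0.4635 0.3019 0.011 ]]
0.04020570101454861 99.35873471680601
sharp [[0.3879 0.3956 0.009 ]
 [0.3876 0.408  0.009 ]
 [0.387  0.3832 0.009 ]]
target [ 0.4635  0.3019 -0.035 ] units [ 0.56  0.57 -3.68]
300 208 [0.482 0.247 0.058]
307 212 [0.489 0.245 0.062]
277 210 [0.46  0.241 0.058]
262 195 [0.444 0.248 0.038]
292 230 [0.477 0.226 0.067]
289 145 [0.465 0.301 0.015]
```

```bash
python3 -m creep '0.03 -0.18 0 0.58 0.66 0 0.5;0 0 0 0 0 -0.8 0.5;0 0 0 0 0 -0.8 0.5;0 0 0 0 0 -0.8 0.5;0 0 0 0 0 0 0.5'
python3 - <<'E'
from h import *
st();go([.4630,.306,-.038],False)
E
```

```text
time: 18.95
position: [0.4732, 0.2939, 0.0277]
ee_rot: [3.132, 0.016, 1.699]
force: [-0.4, -1.1, -0.4]
gripper_width: 0.0429
t 18.95 p [0.4732 0.2939 0.0277] rpy [3.132 0.016 1.699] F [-0.4 -1.1 -0.4] w 0.0429 q [-0.    0.65 -0.87  1.93  0.67  0.88 -1.1 ]
target [ 0.463  0.306 -0.038] units [-0.2   0.24 -1.31]
```

```bash
python3 -m creep '0 0 0.15 -0.22 0.26 0 0.5;0 0 0 -0.03 0 -0.6 0.5;0 0 0 -0.03 0 -0.45 0.5;0 0 0 0 0 0 0.5'
python3 - <<'E'
from h import *
st();go([.4630,.306,-.038],False)
p,d=eyes.camera('wrist');p=p[...,::-1].copy();cv2.imwrite('pics/w11.png',p)
m=mask(p,(100,80,30),(125,255,200));n,l,s,c=cv2.connectedComponentsWithStats(m)
for i in range(1,n):
    if 100<s[i,4]<3000: print(s[i],c[i].round(),wrist([c[i]],.013).round(4))
E
```

```text
time: 19.35
position: [0.4631, 0.3093, -0.0174]
ee_rot: [3.121, 0.011, 1.718]
force: [-0.4, -0.2, 0.6]
gripper_width: 0.0427
t 19.35 p [ 0.4631  0.3093 -0.0174] rpy [3.121 0.011 1.718] F [-0.4 -0.2  0.6] w 0.0427 q [-0.07  0.7  -0.82  1.96  0.75  0.8  -1.18]
target [ 0.463  0.306 -0.038] units [-0.   -0.07 -0.41]
[489   0  23  24 300] [503.   9.] [[0.608  0.4861 0.013 ]]
[ 238  229   32   40 1224] [254. 248.] [[0.4636 0.2992 0.013 ]]
```

```bash
python3 -m creep '0 0.1 0 0 -0.08 -0.22 0.5;0 0 0 0 0 -0.2 0.5;0 0 0 0 0 0 0.5';python3 -m creep '0 0 0 0 0 0 0;0 0 0 0 0 0 0;0 0 0 0 0 0 0;0 0 0 0 0 0 0'
```

```text
time: 19.7
position: [0.4672, 0.3082, -0.0331]
ee_rot: [3.127, 0.004, 1.717]
force: [-0.9, 0.1, 0.5]
gripper_width: 0.0424
time: 20.1
position: [0.4679, 0.3087, -0.0319]
ee_rot: [3.125, 0.003, 1.717]
force: [-0.1, -0.0, -0.5]
gripper_width: 0.016
```

```bash
python3 -m creep '0 0 0 0 0 1 0;0 0 0 0 0 1 0;0 0 0 0 0 1 0;0 0 0.5 0 -0.5 1 0;0 0 0.8 0 -0.9 0.8 0';python3 -m creep '0 0 0.8 0 -1 0 0;0 0 0.8 0 -1 0 0;0 0 0.8 0 -1 0 0;0 0 0.8 0 -1 0 0;0 0 0.8 0 -1 0 0';python3 - <<'E'
from h import *
st();go([-.045,.075,.15])
E
```

```text
time: 20.6
position: [0.4621, 0.2499, 0.1969]
ee_rot: [3.136, 0.005, 1.929]
force: [1.2, -0.3, 0.4]
gripper_width: 0.0158
time: 21.1
position: [0.4636, 0.0104, 0.2034]
ee_rot: [3.124, 0.01, 2.538]
force: [0.7, 0.3, 0.3]
gripper_width: 0.0158
t 21.1 p [0.4636 0.0104 0.2034] rpy [3.124 0.01  2.538] F [0.7 0.3 0.3] w 0.0158 q [ 1.01  0.37 -1.35  1.96  0.4   1.11  0.46]
target [ 0.4801 -0.2263  0.15  ] units [ 0.33 -4.74 -1.07]
```

```bash
python3 -m creep '0 0 -0.2 0.08 -0.8 0 0;0 0 0 0.08 -0.8 0 0;0 0 0 0.08 -0.8 0 0;0 0 0 0.08 -0.8 0 0;0 0 0 0.08 -0.8 0 0';python3 - <<'E'
from h import *
st();go([-.045,.075,.15])
E
```

```text
time: 21.6
position: [0.4813, -0.2001, 0.2036]
ee_rot: [3.128, 0.013, 2.506]
force: [1.5, -0.5, -0.2]
gripper_width: 0.0158
t 21.6 p [ 0.4813 -0.2001  0.2036] rpy [3.128 0.013 2.506] F [ 1.5 -0.5 -0.2] w 0.0158 q [ 1.29  0.49 -1.28  1.85  0.5   1.17  0.78]
target [ 0.4801 -0.2263  0.15  ] units [-0.02 -0.52 -1.07]
```

```bash
python3 -m creep '0 0 0 -0.03 -0.52 -0.4 0;0 0 0 0 0 -0.8 0;0 0 0 0 0 -0.8 0;0 0 0 0 0 -0.6 0;0 0 0 0 0 0 0';python3 - <<'E'
from h import *
st();go([-.045,.075,-.018]);print(chest(env.observe()['position']))
E
```

```text
time: 22.1
position: [0.4792, -0.2371, 0.069]
ee_rot: [3.129, 0.016, 2.49]
force: [-0.5, -0.4, 0.3]
gripper_width: 0.0157
t 22.1 p [ 0.4792 -0.2371  0.069 ] rpy [3.129 0.016 2.49 ] F [-0.5 -0.4  0.3] w 0.0157 q [ 1.19  0.64 -1.1   1.96  0.7   0.96  0.67]
target [ 0.4801 -0.2263 -0.018 ] units [ 0.02  0.22 -1.74]
[-0.03940738  0.06572006  0.06896262]
```

```bash
python3 -m creep '0 0 0 -0.05 0.2 -0.7 0;0 0 0 -0.04 0 -0.7 0;0 0 0 -0.04 0 -0.5 0;0 0 0 0 0 0 0';python3 - <<'E'
from h import *
st();go([-.045,.075,-.022]);print(chest(env.observe()['position']))
E
```

```text
time: 22.5
position: [0.4774, -0.2278, -0.0231]
ee_rot: [3.126, 0.025, 2.489]
force: [-0.1, 1.1, 0.4]
gripper_width: 0.0155
t 22.5 p [ 0.4774 -0.2278 -0.0231] rpy [3.126 0.025 2.489] F [-0.1  1.1  0.4] w 0.0155 q [ 1.08  0.74 -0.96  2.03  0.87  0.8   0.52]
target [ 0.4801 -0.2263 -0.022 ] units [0.05 0.03 0.02]
[-0.04636322  0.07227839 -0.02311747]
```

```bash
python3 -m creep '0 0 0 0 0 0 0.4;0 0 0 0 0 0 0.4;0 0 0 0 0 0 0.4;0 0 0 0 0 0.4 0.4;0 0 0 0 0 0.9 0.4'; python3 -m creep '0 0 0 0 0 1 0.4;0 0 0 0 0 1 0.4;0 0 0 0 0 1 0.4;0 0 0 0 0.4 0.8 0.4;0 0 -0.7 -0.1 0.9 0 0.4';python3 -m creep '0 0 -0.8 -0.1 1 0 0.4;0 0 -0.8 -0.1 1 0 0.4;0 0 -0.8 -0.1 1 0 0.4;0 0 -0.8 -0.1 1 0 0.4;0 0 -0.8 -0.1 1 0 0.4';python3 -m creep '0 0 -0.8 -0.1 1 0 0.4;0 0 -0.7 -0.1 1 0 0.4;0 0 0 -0.1 1 0 0.4;0 0 0 -0.1 1 0 0.4;0 0 0 -0.1 1 0 0.4';python3 - <<'E'
from h import *
st();go([.37,.37,.15],False)
E
```

```text
time: 23.0
position: [0.4793, -0.2282, 0.0467]
ee_rot: [3.125, 0.026, 2.489]
force: [0.8, -1.9, -0.8]
gripper_width: 0.0343
time: 23.5
position: [0.479, -0.1665, 0.2494]
ee_rot: [3.119, 0.04, 2.372]
force: [0.4, 0.5, 0.5]
gripper_width: 0.0341
time: 24.0
position: [0.4557, 0.0787, 0.257]
ee_rot: [3.108, 0.055, 1.759]
force: [0.7, 0.1, 0.2]
gripper_width: 0.0344
time: 24.5
position: [0.4314, 0.3164, 0.2629]
ee_rot: [3.096, 0.058, 1.547]
force: [0.5, -0.7, 0.7]
gripper_width: 0.0341
t 24.5 p [0.4314 0.3164 0.2629] rpy [3.096 0.058 1.547] F [ 0.5 -0.7  0.7] w 0.0341 q [ 0.12  0.38 -1.13  1.73  0.43  1.3  -1.14]
target [0.37 0.37 0.15] units [-1.23  1.07 -2.26]
```

```bash
python3 -m creep '0.39 0.3 0 -0.4 0.35 -0.5 0.4;0 0 0 -0.4 0.35 -0.6 0.4;0 0 0 -0.4 0.35 -0.6 0.4;0 0 0 0 0 -0.4 0.4;0 0 0 0 0 0 0.4'
python3 - <<'E'
from h import *
st()
p,d=eyes.camera('wrist');p=p[...,::-1].copy();cv2.imwrite('pics/w12.png',p)
t,_=eyes.camera('top');s,_=eyes.camera('scene');cv2.imwrite('pics/s12.png',s[...,::-1])
o=np.zeros((500,800,3),np.uint8);o[:384,:512]=p;o[:280,512:792]=cv2.resize(s[90:190,300:400],(280,280),interpolation=3)[...,::-1];cv2.imwrite('pics/c12.png',o)
E
```

```text
time: 25.0
position: [0.362, 0.3859, 0.1622]
ee_rot: [3.137, -0.016, 1.571]
force: [0.9, -0.5, 0.3]
gripper_width: 0.0341
t 25.0 p [0.362  0.3859 0.1622] rpy [ 3.137 -0.016  1.571] F [ 0.9 -0.5  0.3] w 0.0341 q [-0.05  0.47 -1.1   1.88  0.47  1.07 -1.34]
```

View pics/c12.png

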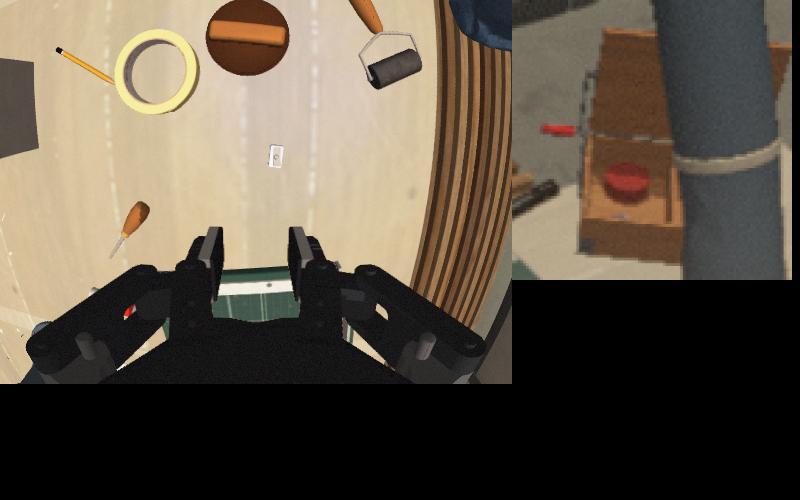

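```bash
python3 - <<'E'
from h import *
w=wrist([(277.5,145),(274.5,167.5),(276,156)],.009);print(w.round(4));d=w[0]-w[1];print(np.linalg.norm(d),np.degrees(np.arctan2(d[1],d[0])))
go([*w[2][:2],-.038],False)
E
```

```text
[[0.3903 0.4133 0.009 ]
 [0.3871 0.3869 0.009 ]
 [0.3887 0.4005 0.009 ]]
0.026607849022879 83.0714098953436
target [ 0.3887  0.4005 -0.038 ] units [ 0.49  0.26 -4.06]
```

```bash
python3 -m creep '-0.1 0 -0.8 0.49 0.28 0 0.4;0 0 0 0 0 -0.8 0.4;0 0 0 0 0 -0.8 0.4;0 0 0 0 0 -0.8 0.4;0 0 0 0 0 0 0.4'
python3 - <<'E'
from h import *
st();go([.3887,.4005,-.038],False)
E
```

```text
time: 25.65
position: [0.3995, 0.4045, 0.0523]
ee_rot: [3.118, -0.019, 1.431]
force: [0.2, 0.9, -0.4]
gripper_width: 0.0338
t 25.65 p [0.3995 0.4045 0.0523] rpy [ 3.118 -0.019  1.431] F [ 0.2  0.9 -0.4] w 0.0338 q [-0.2   0.62 -0.91  1.91  0.65  0.9  -1.58]
target [ 0.3887  0.4005 -0.038 ] units [-0.22 -0.08 -1.81]
```

```bash
python3 -m creep '-0.1 0.16 0.1 -0.23 -0.1 0 0.4;0 0 0 -0.03 -0.02 -0.65 0.4;0 0 0 -0.03 -0.02 -0.6 0.4;0 0 0 0 0 0 0.4'
python3 - <<'E'
from h import *
st();go([.3887,.4005,-.038],False)
p,d=eyes.camera('wrist');p=p[...,::-1].copy();cv2.imwrite('pics/w13.png',p[150:300,180:330])
E
```

```text
time: 26.05
position: [0.3898, 0.4023, -0.0005]
ee_rot: [3.133, -0.013, 1.443]
force: [-0.5, -0.5, 0.3]
gripper_width: 0.0343
t 26.05 p [ 0.3898  0.4023 -0.0005] rpy [ 3.133 -0.013  1.443] F [-0.5 -0.5  0.3] w 0.0343 q [-0.25  0.69 -0.86  1.95  0.72  0.82 -1.63]
target [ 0.3887  0.4005 -0.038 ] units [-0.02 -0.04 -0.75]
```

View pics/w13.png

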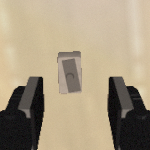

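```bash
python3 - <<'E'
from h import *
w=wrist([(249,222)],.009)[0];go([w[0],w[1],-.038],False)
E
```

```text
target [ 0.3859  0.4012 -0.038 ] units [-0.1  -0.06 -0.79]
```

```bash
python3 -m creep '0 0 0 -0.1 -0.04 -0.4 0.4;0 0 0 0 0 -0.3 0.4;0 0 0 0 0 -0.12 0.4;0 0 0 0 0 0 0.4'
python3 - <<'E'
from h import *
go([.3859,.4012,-.038],False)
E
```

```text
time: 26.5
position: [0.391, 0.4083, -0.0309]
ee_rot: [3.122, -0.029, 1.441]
force: [-0.1, -0.2, 0.0]
gripper_width: 0.034
target [ 0.3859  0.4012 -0.038 ] units [-0.1  -0.14 -0.14]
```

```bash
python3 -m creep '0 0 0 -0.1 -0.14 -0.14 0.4;0 0 0 0 0 -0.06 0.4;0 0 0 0 0 0 0';python3 -m creep '0 0 0 0 0 0 0;0 0 0 0 0 0 0;0 0 0 0 0 0 0'
```

```text
time: 26.8
position: [0.3841, 0.4022, -0.0385]
ee_rot: [3.122, -0.03, 1.441]
force: [-4.6, 0.6, 8.5]
gripper_width: 0.0204
time: 27.1
position: [0.3836, 0.4027, -0.0374]
ee_rot: [3.122, -0.031, 1.442]
force: [-0.1, -0.3, -0.1]
gripper_width: 0.0132
```

```bash
python3 -m creep '0 0 0 0 0 1 0;0 0 0 0 0 1 0;0 0 0 0 0 1 0;0 0 0.3 0.1 -0.5 1 0;0.2 0.1 0.5 0.12 -1 0.8 0';python3 -m creep '0 0 0.5 0.12 -1 0 0;0 0 0.5 0.12 -1 0 0;0 0 0.5 0.12 -1 0 0;0 0 0.5 0.12 -1 0 0;0 0 0.5 0.12 -1 0 0';python3 -m creep '0 0 0.5 0.12 -1 0 0;0 0 0.5 0.12 -1 0 0;0 0 0.5 0.12 -1 0 0;0 0 0.5 0.12 -1 0 0;0 0 0 0.12 -0.8 0 0';python3 - <<'E'
from h import *
st();go([-.045,.045,.1])
E
```

```text
time: 27.6
position: [0.3879, 0.3418, 0.1888]
ee_rot: [-3.137, -0.055, 1.575]
force: [2.7, -0.8, 0.5]
gripper_width: 0.0129
time: 28.1
position: [0.4198, 0.0924, 0.1936]
ee_rot: [3.135, -0.058, 1.969]
force: [1.2, 0.3, -0.2]
gripper_width: 0.0131
time: 28.6
position: [0.4472, -0.1499, 0.1935]
ee_rot: [3.138, -0.052, 2.276]
force: [1.1, 0.7, -0.2]
gripper_width: 0.0129
t 28.6 p [ 0.4472 -0.1499  0.1935] rpy [ 3.138 -0.052  2.276] F [ 1.1  0.7 -0.2] w 0.0129 q [ 1.29  0.45 -1.31  1.92  0.43  1.17  0.52]
target [ 0.4625 -0.2507  0.1   ] units [ 0.31 -2.02 -1.87]
```

```bash
python3 -m creep '-0.26 -0.22 0 0.1 -0.7 0 0;0 0 0 0.1 -0.7 0 0;0 0 0 0.1 -0.6 -0.4 0;0 0 0 0 0 -0.8 0;0 0 0 0 0 -0.8 0';python3 - <<'E'
from h import *
st();go([-.045,.045,-.02])
p,d=eyes.camera('wrist');p=p[...,::-1].copy();cv2.imwrite('pics/w14.png',p)
E
```

```text
time: 29.1
position: [0.4653, -0.2664, 0.0936]
ee_rot: [3.134, 0.011, 2.257]
force: [-0.1, 0.0, 0.0]
gripper_width: 0.0128
t 29.1 p [ 0.4653 -0.2664  0.0936] rpy [3.134 0.011 2.257] F [-0.1  0.   0. ] w 0.0128 q [ 1.27  0.62 -1.12  1.93  0.66  1.01  0.53]
target [ 0.4625 -0.2507 -0.02  ] units [-0.06  0.31 -2.27]
```

View pics/w14.png

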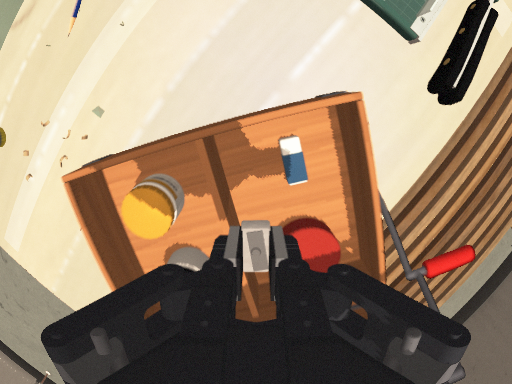

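```bash
python3 -m creep '0 0 0 -0.06 0.31 0 0;0 0 0 -0.03 0 -0.8 0;0 0 0 -0.03 0 -0.8 0;0 0 0 0 0 0 0';python3 - <<'E'
from h import *
st();go([-.045,.045,-.018]);print(chest(env.observe()['position']))
E
```

```text
time: 29.55
position: [0.4561, -0.2465, 0.0097]
ee_rot: [3.136, 0.004, 2.258]
force: [-0.2, -0.2, -0.1]
gripper_width: 0.0132
t 29.55 p [ 0.4561 -0.2465  0.0097] rpy [3.136 0.004 2.258] F [-0.2 -0.2 -0.1] w 0.0132 q [ 1.17  0.7  -1.01  2.03  0.79  0.87  0.39]
target [ 0.4625 -0.2507 -0.018 ] units [ 0.13 -0.08 -0.55]
[-0.05260776  0.04461286  0.00965334]
```

```bash
python3 -m creep '0 0 0 0.1 -0.05 -0.3 0;0 0 0 0 0 -0.25 0;0 0 0 0 0 0 0;0 0 0 0 0 0 0.3;0 0 0 0 0 0 0.3';python3 -m creep '0 0 0 0 0 0 0.3;0 0 0 0 0 0.5 0.3;0 0 0 0 0 1 0.3;0 0 0 0 0 1 0.3;0 0 0 0 0 1 0.3';python3 -m creep '0 0 0 0 0 1 0.3;0 0 0 -0.2 0.9 1 0.3;0 0 0 -0.2 1 0.5 0.3;0 0 0 -0.2 1 0 0.3;0 0 0 -0.2 1 0 0.3';python3 -m creep '0 0 0 0 1 0 0.3;0 0 0 0 1 0 0.3;0 0 0 0 1 0 0.3;0 0 0 0 0 0 0.3'
python3 - <<'E'
from h import *
st()
p,d=eyes.camera('scene');t,dt=eyes.camera('top');cv2.imwrite('pics/s15.png',p[...,::-1])
q=p[...,::-1].copy();m=mask(q,(0,150,90),(6,255,255))|mask(q,(174,150,90),(180,255,255))
s=np.zeros_like(m);s[125:145,300:326]=1;m&=s*255
v,u=np.nonzero(m);P=chest(world('scene',u,v,d[v,u]));P=P[P[:,1]>.12];print(len(u),'peg',np.median(P,0).round(4))
vs,us=np.mgrid[98:140,335:385];W=chest(world('scene',us,vs,d[vs,us])).reshape(-1,3)
W=W[(W[:,2]>.1)&(W[:,2]<.24)&(abs(W[:,1])<.11)&(W[:,0]>.05)&(W[:,0]<.13)]
c=np.polyfit(W[:,2],W[:,0],1);print(len(W),'lid angle',np.pi/2+np.arctan(c[0]))
o=np.zeros((560,800,3),np.uint8);o[:400,:400]=cv2.resize(p[100:190,310:400],(400,400),interpolation=3)[...,::-1];o[:400,400:]=cv2.resize(t[140:250,310:420],(400,400),interpolation=3)[...,::-1];o[400:,:400]=cv2.resize(p[200:295,80:280],(400,160))[...,::-1];cv2.imwrite('pics/c15.png',o)
E
```

```text
time: 30.05
position: [0.4678, -0.2491, -0.0118]
ee_rot: [3.13, 0.015, 2.259]
force: [0.4, -0.1, 0.7]
gripper_width: 0.0254
time: 30.55
position: [0.4627, -0.2476, 0.163]
ee_rot: [3.135, 0.004, 2.26]
force: [-0.5, -0.9, -0.9]
gripper_width: 0.0255
time: 31.05
position: [0.4313, -0.0725, 0.2804]
ee_rot: [3.124, 0.015, 2.247]
force: [0.1, 0.7, -0.2]
gripper_width: 0.0255
time: 31.45
position: [0.4276, 0.0865, 0.2826]
ee_rot: [3.127, 0.028, 2.258]
force: [-1.2, -0.1, 0.6]
gripper_width: 0.0256
t 31.45 p [0.4276 0.0865 0.2826] rpy [3.127 0.028 2.258] F [-1.2 -0.1  0.6] w 0.0256 q [ 1.01  0.1  -1.37  1.9   0.13  1.2   0.29]
30 peg [0.0364 0.1688 0.1111]
1423 lid angle 1.4872148436838355
```

View pics/c15.png

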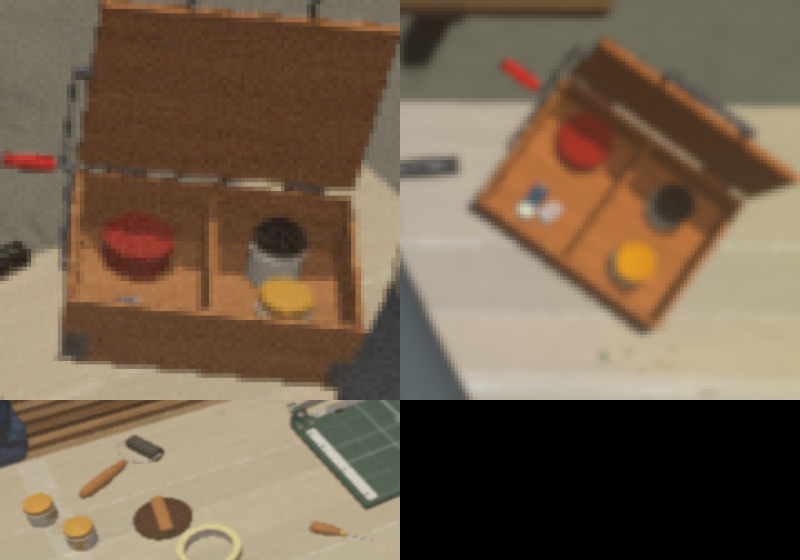

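```bash
python3 -c "
from plant import job
print(job.hand_in())"
```

```text
the job is handed in; nothing more can be done
None
```

The job is done and handed in at about 31 s of the 210 s allowed; the hand-in gave no verdict.

**What I did:**
- I raised the lid by its bar and pushed the red grip through until it stopped, at about 35 N on the wrist.
- I stood the ochre jar nearest the base in the right bay, beside the stored black-lidded jar.
- I put the eraser and the sharpener in the left bay with the red tin.
- I found no moss jar, black bench jar or binder clip on the bench. The two farther ochre jars are look-alikes, so I left them.

**Last checks, from the scene and top cameras:**
- **Lid:** it stands at about 1.49 rad. The elbow grip is at about x 0.045, z 0.105 m in the chest frame, which is where I worked out its locked stop to be. I could not read the stay angle itself.
- **Contents:** both jars and the tin are standing in their bays, and the eraser and sharpener are in the tin's bay.
- **Bystanders:** the baren and roller look unmoved. I compared them by eye only.
- **Robot:** the gripper was empty and clear of everything.

**What failed or disagreed:**
- My first pinch on the bar closed on nothing. The fingers end about 41 mm short of the reported TCP, so I allowed for that in every later move.
- Corner readings of the chest differed from the model by up to about 1 cm, so I used the averaged pose.

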